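# Put the lathe accessories back in their fitted caddy

### The arm

A 6-joint arm with a two-finger parallel gripper is mounted at the origin on a cart in front of the work surface, level with it; the furniture and walls round the work are solid. World frame = base frame: x ahead of the robot, y to its left, z up, the work surface at z = 0. Lengths are in m, angles in rad, forces in N, time in s.
With the tool pointing down it reaches from about 0.25 to 0.725 m from the base axis. Payload 4 kg.
Tool frame: the origin (TCP) lies at the very end of the fingers, on their centre line; the grasp point (between the pads) lies 19 mm behind it; z points along the fingers, y is the direction in which the jaws open and shut (so a half turn about z gives the same grasp; the last joint's range is limited). The gripper opens to 85 mm and grips with 20 to 120 N. Pads are 22 mm wide; open, the fingers measure 114 mm over their backs; the gripper's body (76 mm by 85 mm) begins 54 mm behind the grasp point. The pads swing forward as they close: fully open they stand 13 mm farther back than shut.
Start: joints at [1.139, 0.241, 0.005, 1.335, 0, 1.571], TCP at [0.209, 0.454, 0.231] pointing down, gripper open.
Joint ranges: [-2.72, 2.72], [-1.05, 1.87], [-1.09, 1.28], [-1.99, 2.15], [-1.42, 1.44], [-3.14, 3.14]. Speed limits (rad/s): [2.79, 2.79, 3.14, 3.14, 3.14, 3.14].

### API

Orientations are given as a unit quaternion [x, y, z, w].
In Python, from workcell import manip, read_camera, get_calibration gives the robot as it stands.
- The arm moves only by the shell command python3 -m crank 'ROWS' [OPENING] [FORCE]. ROWS is JSON, a list of rows, each an object of numbers: "dx", "dy", "dz": the shift along the tool's x, y, z scaled (see below); "rx", "ry", "rz": the turn, a rotation vector about the tool's x, y, z scaled (see below). In form: [{"dx": .., "dy": .., "dz": .., "rx": .., "ry": .., "rz": ..}, ...]. A call has 1 to 10 rows; each row shifts and turns the pose as measured when the row begins, along the tool's axes as they then stand; what a row does not reach is not made up. The controller multiplies each number of a shift by 20 mm and each number of a turn by 30 degrees. A row lasts 1/10 s, in which the tool goes at most 50 mm and 8.59 degrees, less where a joint would pass 70% of its speed; a pose out of reach is approached as far as the arm can. A call with a number of a shift or a turn outside -1 to 1 is refused whole. A call with a gripper value outside its range is refused whole. OPENING is the closure, from -1 (fully open) to 1 (shut), set as the call begins (- or left out, the last holds). The fingers move at their own pace and stop on an object; FORCE is the grip in N (left out, the last holds). Time passes only in rows, so rows that do not move let the fingers close. It gives the time, the measured TCP pose, the force and the opening at its end, in the units of the state.
- manip.state(): the state, without advancing time (a new reading comes with each control period).
- read_camera(name): name is "scene" or "top" or "wrist"; returns the picture (480x640x3 uint8, red, green, blue); there is no depth.
- get_calibration(name): a dict with "intrinsics" (3x3 intrinsics, pixels), "D" ([k1, k2, p1, p2, k3] as OpenCV has them; the pictures are not rectified), "pose" (4x4, takes a point from camera to world coordinates). Camera axes: x right, y down, z forward; pixel columns grow to the right and rows downward; lengths in m; the calibration is good to about 2 mm. A picture is of the moment at which its call begins: read the wrist's pose just before it. get_calibration takes no time and is no camera call; for the wrist camera it gives the pose at the moment of the call.
- manip.finish_job(): hands the job in, once; it reports no verdict.
The state is a dict: "time": time; "joints": joint angles; "qd": joint speeds; "joint_torque": joint torques, N m; "tool_pos": TCP position; "orientation": TCP orientation; "contact_force": force on the tool from outside, world axes, zero at the start; "ft_torque": the same for the moment, N m; "finger_gap": opening from 0.0 (shut) to 1.0 (fully open).
Only numpy, scipy, OpenCV 4.12 (cv2) and the standard library are available. Lean on these libraries where they do the work, as an engineer would, in place of code of your own. Each camera call takes 0.05 s, during which the arm holds its last target.

### The job

Tidy the lathe's accessories into the wooden caddy: lay the knock-out bar along its two saddles, stand the drive centre shank up in the bored block, and slip the faceplate and the collet nut each flat down over the post made for its bore (faceplate on the thick post, nut on the thin one). The small-bore faceplate and the big-headed drive centre belong to another lathe and have no place in the caddy: leave them standing where they are.

Things in the scene. Friction and masses are not known exactly. Their poses are not given: they have to be found in the camera images.
- knockout_bar_c (a point): Centre of the knock-out bar: a straight round steel bar with a brass tip, 17 mm thick and 224 mm long, lying flat on the bench roughly crosswise (centre 8.5 mm above what it lies on). Its long direction is its y axis; its z axis points up. Loose, about 0.19 kg.
- drive_centre_c (a point): Centre (half-way up) of the lathe's drive centre: a small steel part 66 mm tall that stands on its face, the 25 mm wide round head down, a tapering shank about 16 mm thick pointing up. Loose, about 0.11 kg. z axis up.
- faceplate_c (a point): Centre (half-way up) of the faceplate: a bare-metal disc 70 mm wide and 7 mm thick with six screw holes, lying flat, with a round hub 50 mm wide in its middle that reaches 28 mm above the underside; a hole 36 mm wide goes right through. Loose, 0.30 kg. z axis up.
- collet_nut_c (a point): Centre (half-way up) of the collet nut: a plain steel ring 52 mm wide and 22 mm high, notched round the outside, with a hole 24 mm wide right through, lying flat. Loose, 0.16 kg. z axis up.
- odd_faceplate_c (a point): LOOK-ALIKE, to be left alone: centre (half-way up) of the smaller faceplate of another lathe: disc 62 mm wide and 6 mm thick with four screw holes, hub only 32 mm wide and 26 mm high, hole only 14 mm wide (goes over neither post). Loose. z axis up.
- odd_centre_c (a point): LOOK-ALIKE, to be left alone: centre (half-way up) of the big drive centre of another lathe: 86 mm tall, standing on its 42 mm wide head (too wide for the bored block), shank up. Loose. z axis up.
- saddles: Place of the bar: long wooden piece at the near edge of the caddy, 46 mm (x axis) by 246 mm (y axis). Origin under its middle, 6 mm above the bench; z up. At each end a saddle 62 mm long with a groove along y, 32 mm wide, ends open; groove floor 18 mm, rims 32 mm above the origin. Between the saddles fingers have room down to 4 mm above the origin over 122 mm. Fixed.
- bored_block: Place of the drive centre: square wooden block 80 x 80 mm, 26 mm high, with one round blind hole in its middle, 34 mm wide with a 4 mm chamfer, its floor 10 mm above the origin. Origin under the middle of the block, 6 mm above the bench; z up, axes along its sides. Fixed.
- wide_post: Place of the faceplate: one of the three square blocks in a row, 84 mm apart in any order, 70 mm behind the saddles in the caddy (tray 152 x 264 mm, rim 18 mm high). Wood, 80 x 80 mm, 26 mm high, with a dark post 27 mm thick, 34 mm above the block's top, tip rounded. The faceplate lies flat on the block. Origin under the middle of the block, 6 mm above the bench; z up, axes along its sides. Fixed.
- thin_post: Place of the collet nut: square wooden block 80 x 80 mm, 26 mm high, with a dark turned post 15 mm thick standing 30 mm above the block's top in the middle, its tip rounded. The nut lies flat on the block with the post in its hole. Origin under the middle of the block, 6 mm above the bench; z up, axes along its sides. Fixed.
Not all that is in view belongs to the job. Leave any pink or yellow look-alike of the part that bears drive_centre_c alone.

How it is judged:
At the end, for the whole second after the job is handed in: Bar down in both grooves (9 mm across, 25 mm along, 0.12 rad); drive centre shank up on the hole's floor (9 mm, 0.2 rad); faceplate and nut flat on their blocks, post through the hole (9 mm, 5 mm high, 0.12 rad); the two look-alikes within 20 mm of their starts (z of knockout_bar_c in the frame of saddles between 0.02 and 0.03 m and x of knockout_bar_c in the frame of saddles between -0.009 and 0.009 m and y of knockout_bar_c in the frame of saddles between -0.025 and 0.025 m and angle between the y axis of knockout_bar_c and the y axis of saddles, either way round below 0.12 rad and horizontal distance between drive_centre_c and bored_block below 0.009 m and z of drive_centre_c in the frame of bored_block below 0.05 m and angle between drive_centre_c's own z axis and vertical below 0.2 rad and horizontal distance between faceplate_c and wide_post below 0.009 m and z of faceplate_c in the frame of wide_post below 0.045 m and angle between each of faceplate_c, collet_nut_c's own z axis and vertical below 0.12 rad and horizontal distance between collet_nut_c and thin_post below 0.009 m and z of collet_nut_c in the frame of thin_post below 0.042 m and distance of each of odd_faceplate_c, odd_centre_c from where it was at the start of the episode below 0.02 m); the robot touches nothing.
It fails at once if the small-bore faceplate or the big-headed drive centre was moved away or knocked over (distance of any of odd_faceplate_c, odd_centre_c from where it was at the start of the episode above 0.03 m).
It also fails if it takes over 120 s, if anything falls off the work surface, if the arm or the gripper's body presses on something with over 40 N, if the wrist force passes 120 N, or if a joint passes its speed limit or range.

## Working session

There is one attempt and no reset: what is moved stays moved. The work goes in short steps, Python scripts to look and compute and a shell command to move; the robot and the scene stay as the last step left them, time stands still between calls to the robot, and variables do not carry over. Pictures are saved under pics/ and viewed, and the job is handed in when it is done.

```bash
mkdir -p pics; ls; cat > h.py <<'E'
import numpy as np,cv2
from workcell import manip, read_camera, get_calibration
def save(n,f):
    im=read_camera(n); cv2.imwrite(f'pics/{f}.png',im[:,:,::-1]); return im
def px2w(c,pts,z):
    K=np.array(c['intrinsics'],float);D=np.array(c['D'],float);T=np.array(c['pose'],float)
    u=cv2.undistortPoints(np.array(pts,float).reshape(-1,1,2),K,D).reshape(-1,2)
    d=np.c_[u,np.ones(len(u))]@T[:3,:3].T;o=T[:3,3]
    return o+d*((z-o[2])/d[:,2])[:,None]
def w2px(c,P):
    K=np.array(c['intrinsics'],float);D=np.array(c['D'],float);T=np.linalg.inv(np.array(c['pose'],float))
    P=np.array(P,float).reshape(-1,3)
    return cv2.projectPoints(P,cv2.Rodrigues(T[:3,:3])[0],T[:3,3],K,D)[0].reshape(-1,2)
E
python3 - <<'E'
from h import *
np.set_printoptions(precision=4,suppress=True)
for n in ['top','scene','wrist']:
    c=get_calibration(n);print(n,c['intrinsics'],c['D'],np.array(c['pose']))
    save(n,n+'0')
print(manip.state())
E
```

```text
pics
top [[443.8495   0.     317.55  ]
 [  0.     443.8495 242.1218]
 [  0.       0.       1.    ]] [-0.0081  0.      0.      0.      0.    ] [[ 0.0256 -0.9952  0.0939  0.4055]
 [-0.9996 -0.0264 -0.0065 -0.0205]
 [ 0.009  -0.0937 -0.9956  1.0642]
 [ 0.      0.      0.      1.    ]]
scene [[549.9544   0.     319.3465]
 [  0.     549.9544 245.4642]
 [  0.       0.       1.    ]] [0.0567 0.     0.     0.     0.    ] [[ 0.811  -0.3366  0.4785 -0.0856]
 [-0.5849 -0.4844  0.6506 -0.7914]
 [ 0.0128 -0.8075 -0.5897  0.7867]
 [ 0.      0.      0.      1.    ]]
wrist [[346.6913   0.     323.9499]
 [  0.     346.6913 241.1347]
 [  0.       0.       1.    ]] [-0.0398  0.      0.      0.      0.    ] [[ 0.4178  0.8628  0.2846  0.1359]
 [ 0.9086 -0.3965 -0.1316  0.4879]
 [-0.0007  0.3135 -0.9496  0.3725]
 [ 0.      0.      0.      1.    ]]
{'time': 0.15, 'joints': array([ 1.139 ,  0.2412,  0.0041,  1.3352, -0.    ,  1.5708]), 'qd': array([-0.0012, -0.0031,  0.0041,  0.0001, -0.0008,  0.0012]), 'joint_torque': array([ -0.    , -37.2635,  25.2639,   0.0124,  -0.    ,   0.    ]), 'tool_pos': array([0.209 , 0.4537, 0.2306]), 'orientation': array([ 0.2142,  0.9768, -0.0008, -0.0002]), 'contact_force': array([ 0.2202,  0.5726, -0.1093]), 'ft_torque': array([-0.0058,  0.0628, -0.0286]), 'finger_gap': 1.0068836247007185}
```

View pics/top0.png

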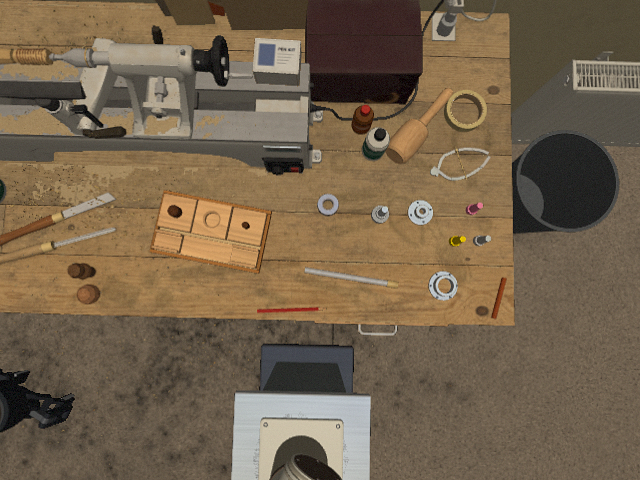

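View pics/scene0.png

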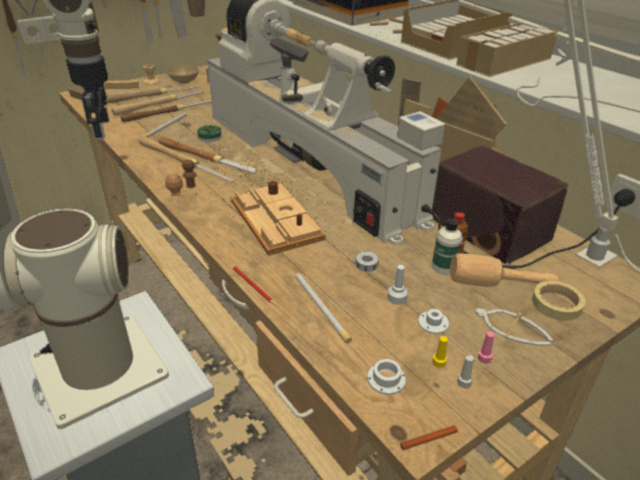

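View pics/wrist0.png

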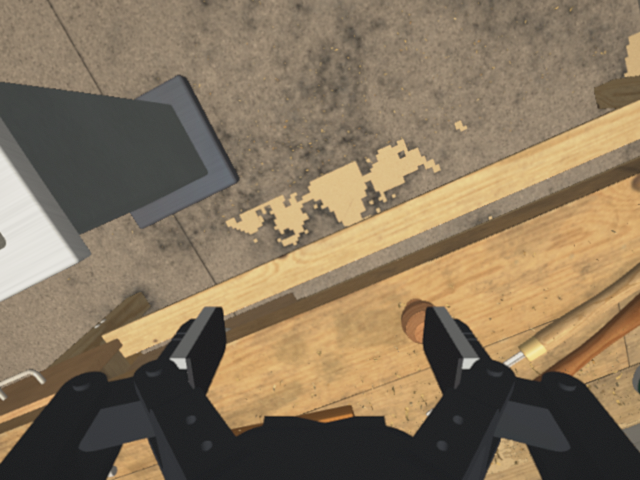

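```bash
python3 - <<'E'
import cv2,numpy as np
a=cv2.imread('pics/top0.png')
cv2.imwrite('pics/cA.png',cv2.resize(a[185:300,140:285],None,fx=5,fy=5,interpolation=cv2.INTER_CUBIC))
cv2.imwrite('pics/cB.png',cv2.resize(a[185:310,300:510],None,fx=3.8,fy=3.8,interpolation=cv2.INTER_CUBIC))
b=cv2.imread('pics/scene0.png')
cv2.imwrite('pics/cC.png',cv2.resize(b[240:410,340:540],None,fx=3.5,fy=3.5,interpolation=cv2.INTER_CUBIC))
E
```

```text
(no output)
```

View pics/cA.png

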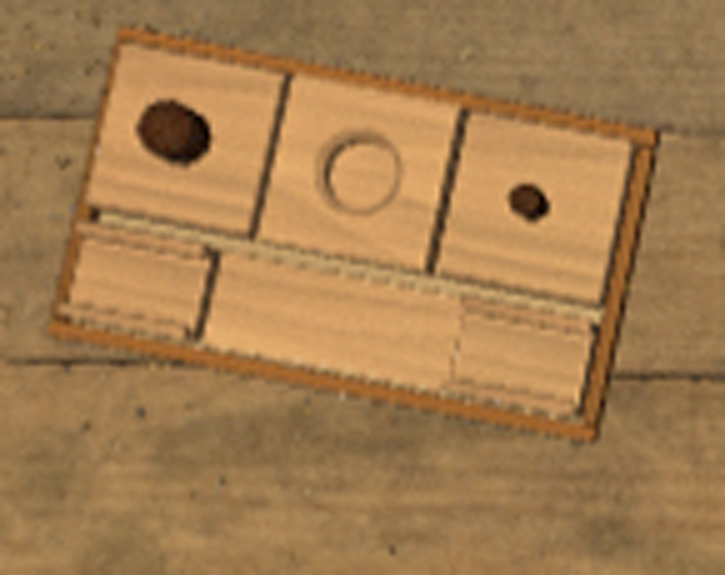

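View pics/cB.png

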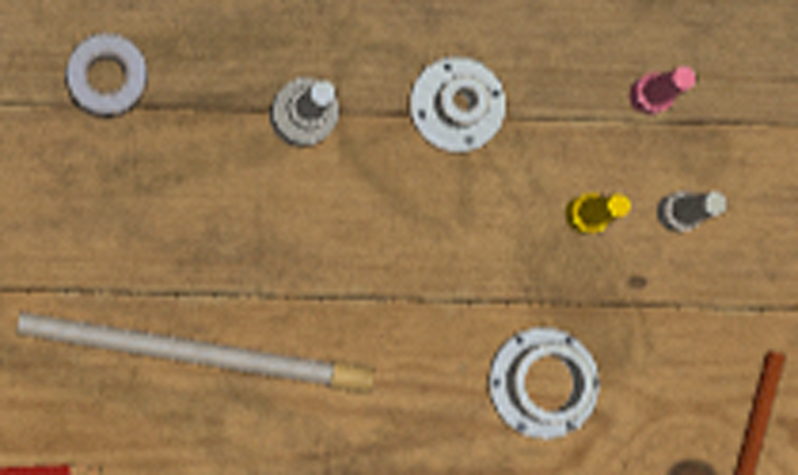

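View pics/cC.png

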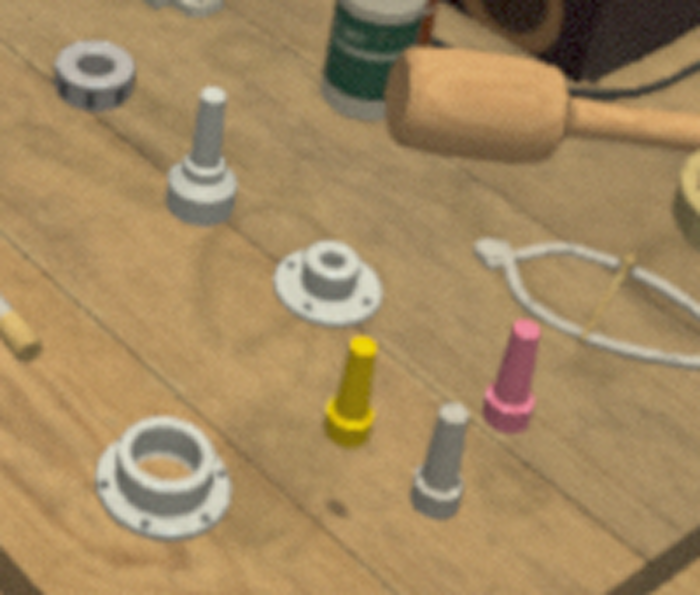

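```bash
python3 - <<'E'
from h import *
np.set_printoptions(precision=4,suppress=True)
a=cv2.imread('pics/top0.png');c=get_calibration('top')
hsv=cv2.cvtColor(a,cv2.COLOR_BGR2HSV)
m=(hsv[...,1]<60).astype(np.uint8)*255; m[:185]=0;m[312:]=0;m[:,:300]=0;m[:,510:]=0
n,l,s,ce=cv2.connectedComponentsWithStats(m)
for i in range(1,n):
    if s[i,4]>25: print(s[i],ce[i])
def cr(p): return np.array(p)/5+[140,185]-0.4
co=px2w(c,cr([(120,30),(657,135),(595,438),(52,330)]),0.018);print('corners',co)
print([np.linalg.norm(co[i]-co[(i+1)%4]) for i in range(4)],co.mean(0))
v=co[0]-co[1]+co[3]-co[2];print('yaw y axis',np.degrees(np.arctan2(-v[0],v[1])))
print('hole',px2w(c,cr([(362,175)]),0.032))
print('posts', px2w(c,cr([(182,131)]),0.066), px2w(c,cr([(533,205)]),0.062))
E
```

```text
[317 194  22  22 294] [327.534  204.1122]
[408 200  25  25 487] [419.9343 211.9589]
[371 205  18  18 253] [379.6996 213.7708]
[473 235  18  11 131] [480.9924 239.6718]
[305 268  83  18 430] [345.8372 276.3186]
[429 271  29  30 525] [442.299  285.3238]
corners [[0.618  0.3434 0.018 ]
 [0.5742 0.0853 0.018 ]
 [0.4295 0.1093 0.018 ]
 [0.4737 0.3671 0.018 ]]
[np.float64(0.26182429915802174), np.float64(0.14665951785481524), np.float64(0.2615163713370781), np.float64(0.1462977064860178)] [0.5239 0.2263 0.018 ]
yaw y axis -9.671424955120708
hole [[0.5493 0.2213 0.032 ]]
posts [[0.5625 0.2959 0.066 ]] [[0.5335 0.136  0.062 ]]
```

```bash
cat >> h.py <<'E'
from scipy.spatial.transform import Rotation as R
def go(x,y,z,yaw=None):
    """tool-frame move still needed; yaw = wanted direction (deg, world) of jaw axis, modulo 180"""
    s=manip.state(); r=R.from_quat(s['orientation']); M=r.as_matrix()
    cy=np.degrees(np.arctan2(M[1,1],M[0,1]))
    d=M.T@(np.array([x,y,z])-s['tool_pos'])
    print('t %.2f pos'%s['time'],s['tool_pos'].round(4),'jaw %.1f'%cy,'tilt %.2f'%np.degrees(np.arccos(-M[2,2])),'gap %.3f'%s['finger_gap'],'F',s['contact_force'].round(1),'q6 %.2f'%s['joints'][5])
    print('need units dx,dy,dz',(d/0.02).round(2))
    if yaw is not None:
        e=(yaw-cy+90)%180-90
        ez=-e
        print('yaw err world %.1f -> rz units total %.3f (rows of .286)'%(e,ez/30))
        a=np.radians(yaw); 
        for k in (0,):
            cyn=np.radians(cy+e); Y=np.array([np.cos(cyn),np.sin(cyn),0]); X=np.cross(Y,[0,0,-1.])
            w=np.array([x,y,z])-s['tool_pos']
            print('after turn: dx %.2f dy %.2f dz %.2f'%(w@X/0.02,w@Y/0.02,-w[2]/0.02))
E
python3 - <<'E'
from h import *
np.set_printoptions(precision=4,suppress=True)
c=get_calibration('top')
print('nut',px2w(c,[(327.5,204.1)],.02),'odd fp',px2w(c,[(419.9,212)],.005),'fp',px2w(c,[(442.3,285.3)],.007))
b=px2w(c,[(305.5,270),(397,285)],.0085);print('bar',b,np.linalg.norm(b[0]-b[1]),b.mean(0),(b[0]-b[1]))
print('dc tip',px2w(c,[(487.6,238.4)],.066),'head',px2w(c,[(478.2,240.8)],.012))
print('oddc tip',px2w(c,[(384.5,209.3)],.086),px2w(c,[(380,214.5)],.02))
print('yellow',px2w(c,[(463,238.7)],.066))
s=manip.state();r=R.from_quat(s['orientation']).as_matrix();print(r)
T=get_calibration('wrist')['pose'];print((r.T@(T[:3,3]-s['tool_pos'])))
E
```

```text
nut [[ 0.5956 -0.0487  0.02  ]] odd fp [[ 0.5851 -0.273   0.005 ]] fp [[ 0.41   -0.3267  0.007 ]]
bar [[ 0.4379 -0.0005  0.0085]
 [ 0.4079 -0.2185  0.0085]] 0.2199651540509767 [ 0.4229 -0.1095  0.0085] [0.0299 0.2179 0.    ]
dc tip [[ 0.5184 -0.4129  0.066 ]] head [[ 0.5181 -0.4115  0.012 ]]
oddc tip [[ 0.5753 -0.1745  0.086 ]] [[ 0.574  -0.1743  0.02  ]]
yellow [[ 0.5162 -0.3568  0.066 ]]
[[-0.9082  0.4185 -0.0007]
 [ 0.4185  0.9082 -0.0014]
 [-0.     -0.0016 -1.    ]]
[ 0.0808  0.0002 -0.142 ]
```

```bash
python3 - <<'E'
from h import *
go(.423,-.11,.15,-7.8)
E
```

```text
t 0.15 pos [0.209  0.4537 0.2306] jaw 65.3 tilt 0.09 gap 1.007 F [ 0.2  0.6 -0.1] q6 1.57
need units dx,dy,dz [-21.51 -21.12   4.06]
yaw err world -73.1 -> rz units total 2.435 (rows of .286)
after turn: dx -26.47 dy 14.42 dz 4.03
```

```bash
python3 -m crank '[{"rz":0.28},{"rz":0.28},{"rz":0.28},{"rz":0.28},{"rz":0.28},{"rz":0.28},{"rz":0.28},{"rz":0.28},{"rz":0.2}]' -0.4
python3 -m crank '[{"dx":-1,"dy":0.54},{"dx":-1,"dy":0.54},{"dx":-1,"dy":0.54},{"dx":-1,"dy":0.54},{"dx":-1,"dy":0.54},{"dx":-1,"dy":0.54},{"dx":-1,"dy":0.54},{"dx":-1,"dy":0.54},{"dx":-1,"dy":0.54},{"dx":-1,"dy":0.54}]'
python3 -c "
from h import *
go(.423,-.11,.15,-7.8)"
```

```text
t 0.15 pos [0.209  0.4537 0.2306] jaw 65.3 tilt 0.09 gap 1.007 F [ 0.2  0.6 -0.1] q6 1.57
need units dx,dy,dz [-21.51 -21.12   4.06]
yaw err world -73.1 -> rz units total 2.435 (rows of .286)
after turn: dx -26.47 dy 14.42 dz 4.03invalid input at $[0]: expected keys dx, dy, dz, rx, ry, rz
invalid input at $[0]: expected keys dx, dy, dz, rx, ry, rz
```

```bash
python3 -m crank '[{"dx":0,"dy":0,"dz":0,"rx":0,"ry":0,"rz":0.28},{"dx":0,"dy":0,"dz":0,"rx":0,"ry":0,"rz":0.28},{"dx":0,"dy":0,"dz":0,"rx":0,"ry":0,"rz":0.28},{"dx":0,"dy":0,"dz":0,"rx":0,"ry":0,"rz":0.28},{"dx":0,"dy":0,"dz":0,"rx":0,"ry":0,"rz":0.28},{"dx":0,"dy":0,"dz":0,"rx":0,"ry":0,"rz":0.28},{"dx":0,"dy":0,"dz":0,"rx":0,"ry":0,"rz":0.28},{"dx":0,"dy":0,"dz":0,"rx":0,"ry":0,"rz":0.28},{"dx":0,"dy":0,"dz":0,"rx":0,"ry":0,"rz":0.2}]' -0.4
python3 -c "
from h import *
go(.423,-.11,.15,-7.8)"
```

```text
time: 1.05
tool_pos: [0.208, 0.4513, 0.2269]
orientation: [0.766, 0.643, -0.005, 0.002]
contact_force: [-0.2, 0.9, -0.7]
finger_gap: 0.701
t 1.05 pos [0.208  0.4513 0.2269] jaw -10.0 tilt 0.58 gap 0.701 F [-0.2  0.9 -0.7] q6 2.88
need units dx,dy,dz [-25.75  15.45   4.06]
yaw err world 2.2 -> rz units total -0.072 (rows of .286)
after turn: dx -26.35 dy 14.46 dz 3.84
```

```bash
python3 -m crank '[{"dx":-1,"dy":0.55,"dz":0,"rx":0,"ry":0,"rz":0},{"dx":-1,"dy":0.55,"dz":0,"rx":0,"ry":0,"rz":0},{"dx":-1,"dy":0.55,"dz":0,"rx":0,"ry":0,"rz":0},{"dx":-1,"dy":0.55,"dz":0,"rx":0,"ry":0,"rz":0},{"dx":-1,"dy":0.55,"dz":0,"rx":0,"ry":0,"rz":0},{"dx":-1,"dy":0.55,"dz":0,"rx":0,"ry":0,"rz":0},{"dx":-1,"dy":0.55,"dz":0,"rx":0,"ry":0,"rz":0},{"dx":-1,"dy":0.55,"dz":0,"rx":0,"ry":0,"rz":0},{"dx":-1,"dy":0.55,"dz":0,"rx":0,"ry":0,"rz":0},{"dx":-1,"dy":0.55,"dz":0,"rx":0,"ry":0,"rz":0}]'
python3 -c "
from h import *
go(.423,-.11,.15,-7.8)
save('wrist','w1')"
```

```text
time: 2.05
tool_pos: [0.2817, 0.2279, 0.2253]
orientation: [0.764, 0.645, -0.008, 0.003]
contact_force: [-0.9, -0.5, -0.1]
finger_gap: 0.696
t 2.05 pos [0.2817 0.2279 0.2253] jaw -9.7 tilt 0.94 gap 0.696 F [-0.9 -0.5 -0.1] q6 2.43
need units dx,dy,dz [-15.4    9.84   3.95]
yaw err world 1.9 -> rz units total -0.064 (rows of .286)
after turn: dx -15.78 dy 9.29 dz 3.77
```

View pics/w1.png

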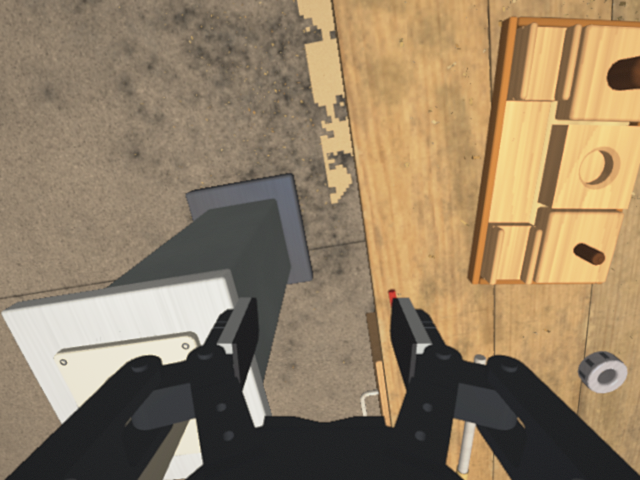

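```bash
python3 - <<'E'
s=open('h.py').read()
s=s.replace("            w=np.array([x,y,z])-s['tool_pos']","            Rd=np.c_[X,Y,[0,0,-1.]]; print('full turn units',(np.degrees(R.from_matrix(M.T@Rd).as_rotvec())/30).round(3))\n            w=np.array([x,y,z])-s['tool_pos']")
open('h.py','w').write(s)
E
python3 -c "
from h import *
c=get_calibration('wrist')
print(px2w(c,[(597,168)],.032),px2w(c,[(604,375)],.02))
go(.423,-.11,.15,-7.8)"
python3 -m crank '[{"dx":-1,"dy":0.6,"dz":0.2,"rx":0,"ry":0,"rz":0},{"dx":-1,"dy":0.6,"dz":0.2,"rx":0,"ry":0,"rz":0},{"dx":-1,"dy":0.6,"dz":0.2,"rx":0,"ry":0,"rz":0},{"dx":-1,"dy":0.6,"dz":0.2,"rx":0,"ry":0,"rz":0},{"dx":-1,"dy":0.6,"dz":0.2,"rx":0,"ry":0,"rz":0},{"dx":-1,"dy":0.6,"dz":0.2,"rx":0,"ry":0,"rz":0},{"dx":-1,"dy":0.6,"dz":0.2,"rx":0,"ry":0,"rz":0},{"dx":-1,"dy":0.6,"dz":0.2,"rx":0,"ry":0,"rz":0},{"dx":-1,"dy":0.6,"dz":0.2,"rx":0,"ry":0,"rz":0},{"dx":-1,"dy":0.6,"dz":0.2,"rx":0,"ry":0,"rz":0}]'
python3 -c "
from h import *
go(.423,-.11,.15,-7.8)"
```

```text
[[0.54988369 0.22214841 0.032     ]] [[ 0.59358478 -0.04811902  0.02      ]]
t 2.10 pos [0.2819 0.2253 0.2252] jaw -9.8 tilt 1.08 gap 0.702 F [ 0.2 -2.   0.5] q6 2.42
need units dx,dy,dz [-15.24   9.83   4.  ]
yaw err world 2.0 -> rz units total -0.068 (rows of .286)
full turn units [-0.009  0.035 -0.068]
after turn: dx -15.65 dy 9.26 dz 3.76
time: 3.1
tool_pos: [0.3674, 0.0011, 0.1861]
orientation: [0.764, 0.645, -0.008, 0.003]
contact_force: [0.2, -0.1, 0.2]
finger_gap: 0.704
t 3.10 pos [0.3674 0.0011 0.1861] jaw -9.7 tilt 0.95 gap 0.704 F [ 0.2 -0.1  0.2] q6 1.75
need units dx,dy,dz [-4.98  3.69  1.87]
yaw err world 1.9 -> rz units total -0.062 (rows of .286)
full turn units [-0.01   0.03  -0.062]
after turn: dx -5.13 dy 3.51 dz 1.81
```

Wrist and top camera agree (hole 0.550, 0.222; nut 0.595, −0.048).

```bash

python3 -m crank '[{"dx":-0.9,"dy":0.6,"dz":0.3,"rx":-0.01,"ry":0.03,"rz":-0.06},{"dx":-0.9,"dy":0.6,"dz":0.3,"rx":0,"ry":0,"rz":0},{"dx":-0.9,"dy":0.6,"dz":0.3,"rx":0,"ry":0,"rz":0},{"dx":-0.9,"dy":0.6,"dz":0.3,"rx":0,"ry":0,"rz":0},{"dx":-0.8,"dy":0.6,"dz":0.3,"rx":0,"ry":0,"rz":0},{"dx":0,"dy":0,"dz":0,"rx":0,"ry":0,"rz":0}]'
python3 -c "
from h import *
save('wrist','w2')
go(.423,-.11,.15,-7.8)"
```

```text
time: 3.7
tool_pos: [0.416, -0.0997, 0.1536]
orientation: [0.755, 0.656, 0.0, -0.001]
contact_force: [-0.2, 0.5, -0.3]
finger_gap: 0.703
t 3.75 pos [ 0.4153 -0.0988  0.1538] jaw -8.0 tilt 0.18 gap 0.699 F [-0.8 -1.   0.4] q6 1.48
need units dx,dy,dz [-0.5   0.46  0.19]
yaw err world 0.2 -> rz units total -0.006 (rows of .286)
full turn units [-0.004 -0.004 -0.006]
after turn: dx -0.50 dy 0.46 dz 0.19
```

View pics/w2.png

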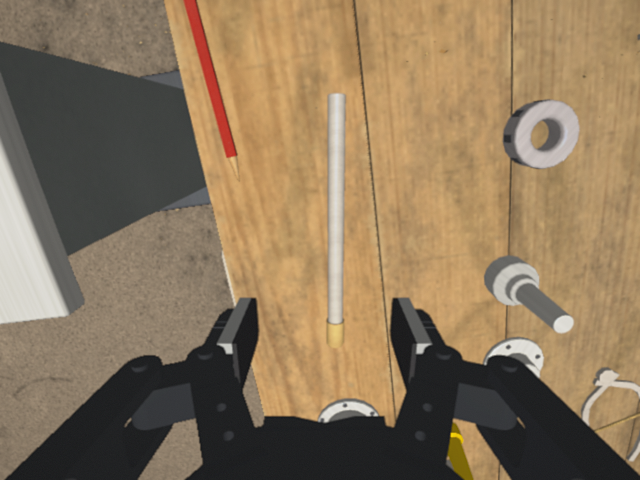

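```bash

python3 -c "
from h import *
c=get_calibration('wrist')
b=px2w(c,[(337.5,94),(334.5,346.5)],.0085);print(b,np.linalg.norm(b[0]-b[1]));m=b.mean(0);d=b[0]-b[1];a=np.degrees(np.arctan2(-d[0],d[1]));print(m,a)
go(m[0],m[1],.003,a)"
```

```text
[[ 0.44000249  0.00480732  0.0085    ]
 [ 0.40840695 -0.22013498  0.0085    ]] 0.22715043093875628
[ 0.42420472 -0.10766383  0.0085    ] -7.995492614909995
t 3.75 pos [ 0.4153 -0.0988  0.1538] jaw -8.0 tilt 0.18 gap 0.699 F [-0.8 -1.   0.4] q6 1.48
need units dx,dy,dz [-0.39  0.52  7.54]
yaw err world -0.0 -> rz units total 0.000 (rows of .286)
full turn units [-0.004 -0.004  0.   ]
after turn: dx -0.38 dy 0.50 dz 7.54
```

```bash

python3 -m crank '[{"dx":-0.4,"dy":0.5,"dz":0.9,"rx":0,"ry":0,"rz":0},{"dx":0,"dy":0,"dz":1,"rx":0,"ry":0,"rz":0},{"dx":0,"dy":0,"dz":1,"rx":0,"ry":0,"rz":0},{"dx":0,"dy":0,"dz":1,"rx":0,"ry":0,"rz":0},{"dx":0,"dy":0,"dz":1,"rx":0,"ry":0,"rz":0},{"dx":0,"dy":0,"dz":0.8,"rx":0,"ry":0,"rz":0},{"dx":0,"dy":0,"dz":0,"rx":0,"ry":0,"rz":0}]'
python3 -c "
from h import *
go(.424,-.108,.004,-8)"
```

```text
time: 4.45
tool_pos: [0.4231, -0.1015, 0.0386]
orientation: [0.753, 0.658, 0.002, -0.002]
contact_force: [0.1, -0.2, -0.5]
finger_gap: 0.701
t 4.45 pos [ 0.4231 -0.1015  0.0386] jaw -7.7 tilt 0.31 gap 0.701 F [ 0.1 -0.2 -0.5] q6 1.47
need units dx,dy,dz [-0.33  0.09  1.73]
yaw err world -0.3 -> rz units total 0.011 (rows of .286)
full turn units [-0.002 -0.01   0.011]
after turn: dx -0.32 dy 0.09 dz 1.73
```

```bash

python3 -m crank '[{"dx":-0.33,"dy":0.09,"dz":0.6,"rx":0,"ry":-0.01,"rz":0.01},{"dx":-0.1,"dy":0,"dz":0.6,"rx":0,"ry":0,"rz":0},{"dx":0,"dy":0,"dz":0.4,"rx":0,"ry":0,"rz":0},{"dx":0,"dy":0,"dz":0,"rx":0,"ry":0,"rz":0}]'
python3 -c "
from h import *
go(.424,-.108,.004,-8)"
```

```text
time: 4.85
tool_pos: [0.4249, -0.1079, 0.0089]
orientation: [0.753, 0.658, 0.001, 0.0]
contact_force: [-0.2, 0.6, 0.1]
finger_gap: 0.703
t 4.85 pos [ 0.4249 -0.1079  0.0089] jaw -7.8 tilt 0.10 gap 0.703 F [-0.2  0.6  0.1] q6 1.46
need units dx,dy,dz [-0.01 -0.04  0.24]
yaw err world -0.2 -> rz units total 0.007 (rows of .286)
full turn units [ 0.003 -0.001  0.007]
after turn: dx -0.01 dy -0.04 dz 0.24
```

Closing, then lifting.

```bash

python3 -m crank '[{"dx":0,"dy":0,"dz":0.24,"rx":0,"ry":0,"rz":0},{"dx":0,"dy":0,"dz":0,"rx":0,"ry":0,"rz":0}]'
python3 -m crank '[{"dx":0,"dy":0,"dz":0,"rx":0,"ry":0,"rz":0},{"dx":0,"dy":0,"dz":0,"rx":0,"ry":0,"rz":0},{"dx":0,"dy":0,"dz":0,"rx":0,"ry":0,"rz":0},{"dx":0,"dy":0,"dz":0,"rx":0,"ry":0,"rz":0},{"dx":0,"dy":0,"dz":0,"rx":0,"ry":0,"rz":0},{"dx":0,"dy":0,"dz":0,"rx":0,"ry":0,"rz":0}]' 1 50
python3 -c "
from h import *
go(.424,-.108,.004,-8)"
```

```text
time: 5.05
tool_pos: [0.4258, -0.1075, 0.005]
orientation: [0.753, 0.658, 0.001, 0.001]
contact_force: [0.8, 1.0, 0.4]
finger_gap: 0.7
time: 5.65
tool_pos: [0.4265, -0.1075, 0.0063]
orientation: [0.753, 0.658, 0.002, 0.002]
contact_force: [-0.9, 0.2, -0.1]
finger_gap: 0.182
t 5.65 pos [ 0.4265 -0.1075  0.0063] jaw -7.7 tilt 0.31 gap 0.182 F [-0.9  0.2 -0.1] q6 1.46
need units dx,dy,dz [-0.04 -0.12  0.11]
yaw err world -0.3 -> rz units total 0.009 (rows of .286)
full turn units [ 0.01  -0.001  0.009]
after turn: dx -0.04 dy -0.12 dz 0.11
```

```bash

python3 -m crank '[{"dx":0,"dy":0,"dz":-0.4,"rx":0,"ry":0,"rz":0},{"dx":0,"dy":0,"dz":-0.8,"rx":0,"ry":0,"rz":0},{"dx":0,"dy":0,"dz":-1,"rx":0,"ry":0,"rz":0},{"dx":0,"dy":0,"dz":-1,"rx":0,"ry":0,"rz":0},{"dx":0,"dy":0,"dz":-1,"rx":0,"ry":0,"rz":0},{"dx":0,"dy":0,"dz":-1,"rx":0,"ry":0,"rz":0},{"dx":0,"dy":0,"dz":0,"rx":0,"ry":0,"rz":0}]'
python3 -c "
from h import *
go(.480,.2335,.13,-9.7)
save('wrist','w3')"
```

```text
time: 6.35
tool_pos: [0.4227, -0.1069, 0.1139]
orientation: [0.753, 0.658, -0.0, -0.001]
contact_force: [0.7, 0.2, -2.7]
finger_gap: 0.18
t 6.35 pos [ 0.4227 -0.1069  0.1139] jaw -7.8 tilt 0.15 gap 0.180 F [ 0.7  0.2 -2.7] q6 1.46
need units dx,dy,dz [17.25  0.54 -0.78]
yaw err world -1.9 -> rz units total 0.065 (rows of .286)
full turn units [-0.004 -0.002  0.065]
after turn: dx 17.26 dy -0.05 dz -0.80
```

View pics/w3.png

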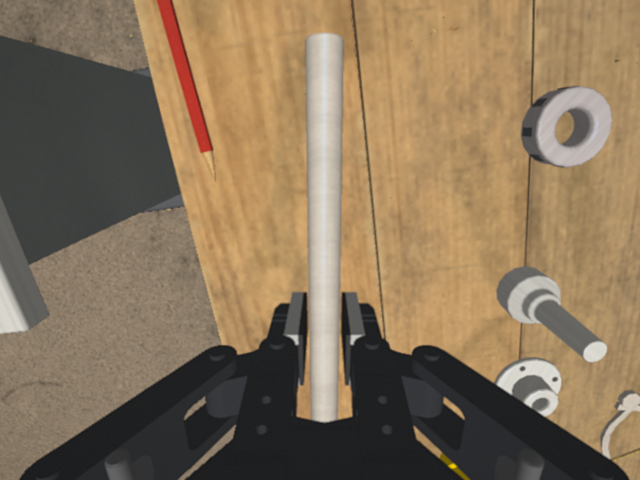

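```bash

python3 -c "
from h import *
save('scene','s1')
a=cv2.imread('pics/s1.png');cv2.imwrite('pics/s1c.png',cv2.resize(a[150:390,180:480],None,fx=2.5,fy=2.5))"
```

```text
(no output)
```

View pics/s1c.png

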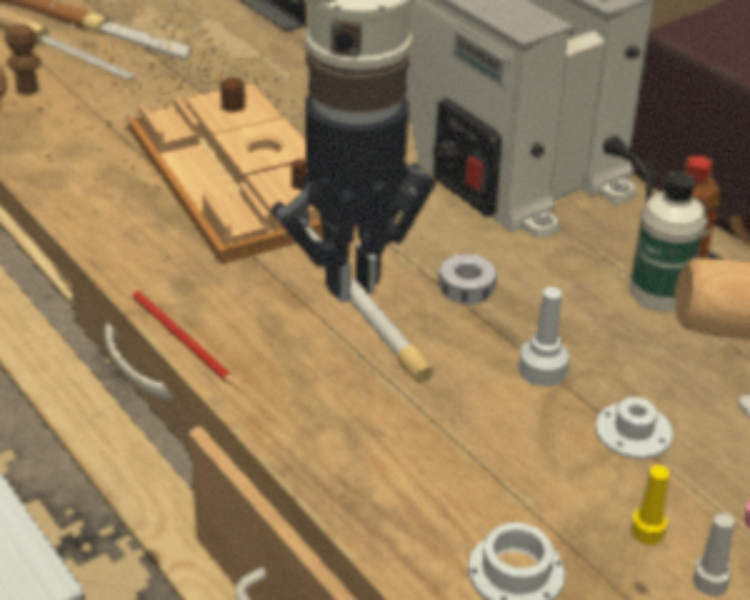

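```bash

python3 -c "
from h import *
c=get_calibration('scene')
for z in (.10,.11,.12,.13,.14): print(z,w2px(c,[(.4075,-.2178,z)]))
c=get_calibration('wrist')
for z in (.10,.11,.12,.13): print(z,w2px(c,[(.4385,.005,z)]))"
```

```text
0.1 [[349.56466516 305.56211941]]
0.11 [[349.80890871 301.50045327]]
0.12 [[350.05617658 297.3920237 ]]
0.13 [[350.30652998 293.23593954]]
0.14 [[350.56003185 289.03128507]]
0.1 [[330.75057561  43.9134386 ]]
0.11 [[331.08523502  37.66977702]]
0.12 [[331.47325894  30.43317566]]
0.13 [[331.92845175  21.94758017]]
```

```bash

python3 -m crank '[{"dx":1,"dy":0,"dz":0,"rx":0,"ry":0,"rz":0.06},{"dx":1,"dy":0,"dz":0,"rx":0,"ry":0,"rz":0},{"dx":1,"dy":0,"dz":0,"rx":0,"ry":0,"rz":0},{"dx":1,"dy":0,"dz":0,"rx":0,"ry":0,"rz":0},{"dx":1,"dy":0,"dz":0,"rx":0,"ry":0,"rz":0},{"dx":1,"dy":0,"dz":0,"rx":0,"ry":0,"rz":0},{"dx":1,"dy":0,"dz":0,"rx":0,"ry":0,"rz":0},{"dx":1,"dy":0,"dz":0,"rx":0,"ry":0,"rz":0},{"dx":1,"dy":0,"dz":0,"rx":0,"ry":0,"rz":0},{"dx":1,"dy":0,"dz":0,"rx":0,"ry":0,"rz":0}]'
python3 -c "
from h import *
go(.480,.2335,.12,-9.7)"
```

```text
time: 7.45
tool_pos: [0.4422, 0.0954, 0.0953]
orientation: [0.766, 0.643, -0.014, -0.012]
contact_force: [-0.3, 0.5, -2.4]
finger_gap: 0.182
t 7.45 pos [0.4422 0.0954 0.0953] jaw -10.0 tilt 2.13 gap 0.182 F [-0.3  0.5 -2.4] q6 1.95
need units dx,dy,dz [ 7.12  0.61 -1.3 ]
yaw err world 0.3 -> rz units total -0.011 (rows of .286)
full turn units [-0.07   0.011 -0.01 ]
after turn: dx 7.12 dy 0.70 dz -1.23
```

```bash

python3 -m crank '[{"dx":0.9,"dy":0.1,"dz":-0.3,"rx":-0.07,"ry":0.01,"rz":0},{"dx":0.9,"dy":0.1,"dz":-0.2,"rx":0,"ry":0,"rz":0},{"dx":0.9,"dy":0.1,"dz":-0.2,"rx":0,"ry":0,"rz":0},{"dx":0.9,"dy":0.1,"dz":-0.2,"rx":0,"ry":0,"rz":0},{"dx":0.9,"dy":0.1,"dz":-0.2,"rx":0,"ry":0,"rz":0},{"dx":0.9,"dy":0.1,"dz":-0.2,"rx":0,"ry":0,"rz":0},{"dx":0.9,"dy":0.1,"dz":-0.2,"rx":0,"ry":0,"rz":0},{"dx":0,"dy":0,"dz":0,"rx":0,"ry":0,"rz":0}]'
python3 -c "
from h import *
go(.480,.2335,.12,-9.7)
save('wrist','w4')"
```

```text
time: 8.25
tool_pos: [0.469, 0.2211, 0.1094]
orientation: [0.765, 0.644, -0.013, -0.005]
contact_force: [-0.1, 0.1, -2.1]
finger_gap: 0.179
t 8.25 pos [0.469  0.2211 0.1094] jaw -9.8 tilt 1.58 gap 0.179 F [-0.1  0.1 -2.1] q6 2.18
need units dx,dy,dz [ 0.7   0.42 -0.55]
yaw err world 0.1 -> rz units total -0.004 (rows of .286)
full turn units [-0.045  0.027 -0.003]
after turn: dx 0.70 dy 0.44 dz -0.53
```

View pics/w4.png

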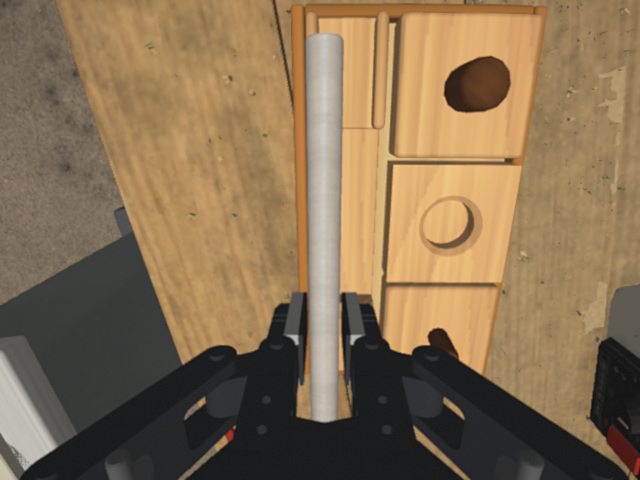

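```bash

python3 -c "
from h import *
c=get_calibration('wrist')
b=px2w(c,[(306,20),(318,20),(376.5,20),(388,20)],.038);print(b)
print('hole',px2w(c,[(451,225.5)],.032))
# corners tray top edge
print(px2w(c,[(292,6),(546,8)],.018))
# block1 corners z .032
print(px2w(c,[(402,14),(540,14),(397,158),(524,158)],.032))
u=np.array([.168,.986]);x=np.array([.986,-.168]);
for m in ((b[1]+b[2])/2,(b[0]+b[3])/2):
  print((m[:2]-[.480,.2335])@x,(m[:2]-[.480,.2335])@u)"
```

```text
[[0.479655   0.35495588 0.038     ]
 [0.48599986 0.35380825 0.038     ]
 [0.5168377  0.34838521 0.038     ]
 [0.522892   0.34735088 0.038     ]]
hole [[0.55077806 0.22477958 0.032     ]]
[[0.47241225 0.36871656 0.018     ]
 [0.61832997 0.34357913 0.018     ]]
[[0.53186025 0.35031541 0.032     ]
 [0.60696323 0.33850527 0.032     ]
 [0.52059976 0.27340115 0.032     ]
 [0.59764328 0.26088701 0.032     ]]
0.0013626702943868945 0.1195487294032485
0.0012099059936902733 0.11958017973884984
```

```bash

python3 -m crank '[{"dx":0.7,"dy":0.5,"dz":0.4,"rx":-0.05,"ry":0.02,"rz":0},{"dx":0,"dy":0,"dz":0.6,"rx":0,"ry":0,"rz":0},{"dx":0,"dy":0,"dz":0.6,"rx":0,"ry":0,"rz":0},{"dx":0,"dy":0,"dz":0,"rx":0,"ry":0,"rz":0},{"dx":0,"dy":0,"dz":0,"rx":0,"ry":0,"rz":0}]'
python3 -c "
from h import *
go(.481,.2343,.03,-9.7)"
```

```text
time: 8.8
tool_pos: [0.4739, 0.2253, 0.0689]
orientation: [0.766, 0.643, -0.01, 0.001]
contact_force: [-0.8, -0.8, -2.3]
finger_gap: 0.182
t 8.80 pos [0.4739 0.2253 0.0689] jaw -10.0 tilt 1.12 gap 0.182 F [-0.8 -0.8 -2.3] q6 2.19
need units dx,dy,dz [0.53 0.29 1.93]
yaw err world 0.3 -> rz units total -0.009 (rows of .286)
full turn units [-0.021  0.031 -0.009]
after turn: dx 0.50 dy 0.28 dz 1.94
```

```bash

python3 -m crank '[{"dx":0.55,"dy":0.32,"dz":0.3,"rx":-0.02,"ry":0.03,"rz":-0.01},{"dx":0.2,"dy":0.1,"dz":0.2,"rx":-0.02,"ry":0.02,"rz":0},{"dx":0,"dy":0,"dz":0,"rx":0,"ry":0,"rz":0}]'
python3 -c "
from h import *
go(.481,.2343,.03,-9.7)"
```

```text
time: 9.1
tool_pos: [0.4855, 0.2386, 0.0581]
orientation: [0.765, 0.645, 0.008, 0.001]
contact_force: [-0.1, -0.2, -2.0]
finger_gap: 0.183
t 9.10 pos [0.4855 0.2386 0.0581] jaw -9.7 tilt 0.95 gap 0.183 F [-0.1 -0.2 -2. ] q6 2.20
need units dx,dy,dz [-0.27 -0.2   1.4 ]
yaw err world 0.0 -> rz units total -0.001 (rows of .286)
full turn units [ 0.022 -0.022 -0.001]
after turn: dx -0.25 dy -0.18 dz 1.41
```

```bash

python3 -m crank '[{"dx":-0.25,"dy":-0.19,"dz":0.3,"rx":0.02,"ry":-0.02,"rz":0},{"dx":0,"dy":0,"dz":0,"rx":0,"ry":0,"rz":0},{"dx":0,"dy":0,"dz":0,"rx":0,"ry":0,"rz":0}]'
python3 -c "
from h import *
go(.481,.2343,.03,-9.7)"
```

```text
time: 9.4
tool_pos: [0.4808, 0.2342, 0.052]
orientation: [0.764, 0.645, 0.001, 0.0]
contact_force: [-0.3, 0.8, -2.0]
finger_gap: 0.182
t 9.40 pos [0.4808 0.2342 0.052 ] jaw -9.7 tilt 0.08 gap 0.182 F [-0.3  0.8 -2. ] q6 2.19
need units dx,dy,dz [0.01 0.01 1.1 ]
yaw err world 0.0 -> rz units total -0.001 (rows of .286)
full turn units [ 0.002 -0.001 -0.001]
after turn: dx 0.01 dy 0.01 dz 1.10
```

Spot on. Lower gently.

```bash

python3 -m crank '[{"dx":0,"dy":0,"dz":0.4,"rx":0,"ry":0,"rz":0},{"dx":0,"dy":0,"dz":0.35,"rx":0,"ry":0,"rz":0},{"dx":0,"dy":0,"dz":0.2,"rx":0,"ry":0,"rz":0},{"dx":0,"dy":0,"dz":0.1,"rx":0,"ry":0,"rz":0},{"dx":0,"dy":0,"dz":0,"rx":0,"ry":0,"rz":0},{"dx":0,"dy":0,"dz":0,"rx":0,"ry":0,"rz":0}]'
python3 -c "
from h import *
go(.481,.2343,.03,-9.7)
save('wrist','w5')"
```

```text
time: 10.0
tool_pos: [0.4812, 0.2344, 0.0303]
orientation: [0.764, 0.645, 0.001, 0.0]
contact_force: [0.0, -0.6, -1.4]
finger_gap: 0.177
t 10.00 pos [0.4812 0.2344 0.0303] jaw -9.7 tilt 0.14 gap 0.177 F [ 0.  -0.6 -1.4] q6 2.19
need units dx,dy,dz [-0.   -0.01  0.02]
yaw err world 0.0 -> rz units total -0.000 (rows of .286)
full turn units [ 0.004 -0.003 -0.   ]
after turn: dx -0.00 dy -0.01 dz 0.02
```

View pics/w5.png

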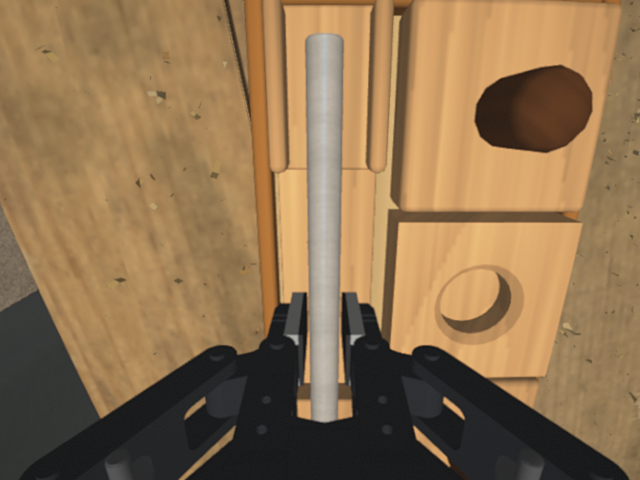

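```bash

python3 -m crank '[{"dx":0,"dy":0,"dz":0.1,"rx":0,"ry":0,"rz":0},{"dx":0,"dy":0,"dz":0,"rx":0,"ry":0,"rz":0}]'
python3 -m crank '[{"dx":0,"dy":0,"dz":0,"rx":0,"ry":0,"rz":0},{"dx":0,"dy":0,"dz":0,"rx":0,"ry":0,"rz":0},{"dx":0,"dy":0,"dz":0,"rx":0,"ry":0,"rz":0}]' 0.3
python3 -m crank '[{"dx":0,"dy":0,"dz":-0.5,"rx":0,"ry":0,"rz":0},{"dx":0,"dy":0,"dz":-1,"rx":0,"ry":0,"rz":0},{"dx":0,"dy":0,"dz":-1,"rx":0,"ry":0,"rz":0},{"dx":0,"dy":0,"dz":-1,"rx":0,"ry":0,"rz":0},{"dx":0,"dy":0,"dz":-1,"rx":0,"ry":0,"rz":0},{"dx":0,"dy":0,"dz":-1,"rx":0,"ry":0,"rz":0},{"dx":0,"dy":0,"dz":-0.5,"rx":0,"ry":0,"rz":0},{"dx":0,"dy":0,"dz":0,"rx":0,"ry":0,"rz":0}]'
python3 -c "
from h import *
go(.594,-.048,.15,-9.7)
save('wrist','w6')"
```

```text
time: 10.25
tool_pos: [0.4815, 0.2345, 0.0309]
orientation: [0.764, 0.645, 0.002, 0.001]
contact_force: [-0.4, 0.3, -2.1]
finger_gap: 0.181
time: 10.55
tool_pos: [0.4826, 0.2351, 0.0315]
orientation: [0.764, 0.645, 0.003, 0.001]
contact_force: [-0.5, 0.5, -0.4]
finger_gap: 0.35
time: 11.35
tool_pos: [0.482, 0.2348, 0.1589]
orientation: [0.764, 0.645, 0.003, 0.001]
contact_force: [1.0, 0.1, -0.1]
finger_gap: 0.35
t 11.35 pos [0.482  0.2348 0.1589] jaw -9.7 tilt 0.40 gap 0.350 F [ 1.   0.1 -0.1] q6 2.19
need units dx,dy,dz [-12.99   7.9    0.44]
yaw err world 0.0 -> rz units total -0.001 (rows of .286)
full turn units [ 0.011 -0.008 -0.   ]
after turn: dx -12.99 dy 7.90 dz 0.45
```

View pics/w6.png

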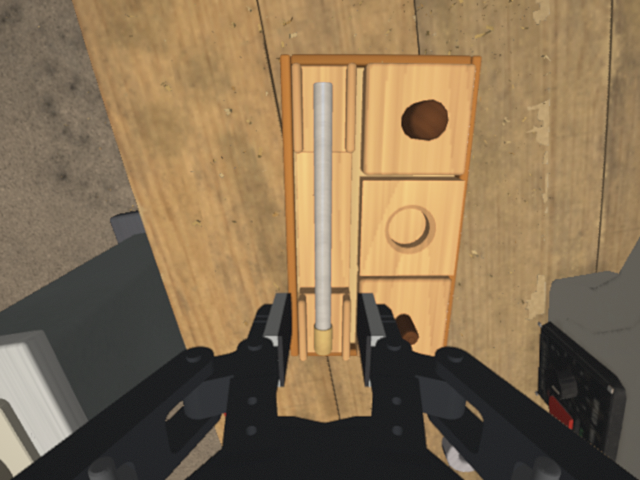

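```bash
python3 -m crank '[{"dx":0,"dy":0,"dz":0,"rx":0,"ry":0,"rz":-0.28},{"dx":0,"dy":0,"dz":0,"rx":0,"ry":0,"rz":-0.28},{"dx":0,"dy":0,"dz":0,"rx":0,"ry":0,"rz":-0.28},{"dx":0,"dy":0,"dz":0,"rx":0,"ry":0,"rz":-0.28},{"dx":0,"dy":0,"dz":0,"rx":0,"ry":0,"rz":-0.28},{"dx":0,"dy":0,"dz":0,"rx":0,"ry":0,"rz":-0.28},{"dx":0,"dy":0,"dz":0,"rx":0,"ry":0,"rz":-0.28},{"dx":0,"dy":0,"dz":0,"rx":0,"ry":0,"rz":-0.28},{"dx":0,"dy":0,"dz":0,"rx":0,"ry":0,"rz":-0.28},{"dx":0,"dy":0,"dz":0,"rx":0,"ry":0,"rz":-0.28}]' -1
python3 -c "
from h import *
c=get_calibration('wrist')
go(.594,-.048,.13,80.3)"
```

```text
time: 12.4
tool_pos: [0.474, 0.2308, 0.144]
orientation: [0.119, 0.993, -0.005, -0.008]
contact_force: [1.0, -0.9, -0.3]
finger_gap: 1.003
t 12.40 pos [0.474  0.2308 0.144 ] jaw 76.4 tilt 1.05 gap 1.003 F [ 1.  -0.9 -0.3] q6 0.69
need units dx,dy,dz [ -9.13 -12.13   0.71]
yaw err world 3.9 -> rz units total -0.131 (rows of .286)
full turn units [-0.021 -0.028 -0.131]
after turn: dx -8.27 dy -12.73 dz 0.70
```

```bash
python3 -m crank '[{"dx":-0.7,"dy":-1,"dz":0,"rx":-0.02,"ry":-0.02,"rz":-0.12},{"dx":-0.66,"dy":-1,"dz":0,"rx":0,"ry":0,"rz":0},{"dx":-0.66,"dy":-1,"dz":0,"rx":0,"ry":0,"rz":0},{"dx":-0.66,"dy":-1,"dz":0,"rx":0,"ry":0,"rz":0},{"dx":-0.66,"dy":-1,"dz":0,"rx":0,"ry":0,"rz":0},{"dx":-0.66,"dy":-1,"dz":0,"rx":0,"ry":0,"rz":0},{"dx":-0.66,"dy":-1,"dz":0,"rx":0,"ry":0,"rz":0},{"dx":-0.66,"dy":-1,"dz":0,"rx":0,"ry":0,"rz":0},{"dx":-0.66,"dy":-1,"dz":0,"rx":0,"ry":0,"rz":0},{"dx":-0.5,"dy":-0.7,"dz":0,"rx":0,"ry":0,"rz":0}]'
python3 -m crank '[{"dx":0,"dy":0,"dz":0,"rx":0,"ry":0,"rz":0},{"dx":0,"dy":0,"dz":0,"rx":0,"ry":0,"rz":0}]'
python3 -c "
from h import *
go(.594,-.048,.13,80.3)
save('wrist','w7')"
```

```text
time: 13.4
tool_pos: [0.5613, 0.0101, 0.1275]
orientation: [0.081, 0.997, -0.003, -0.015]
contact_force: [0.4, 0.5, -0.1]
finger_gap: 1.004
time: 13.6
tool_pos: [0.5608, 0.0084, 0.1253]
orientation: [0.083, 0.996, -0.003, -0.017]
contact_force: [0.1, -0.1, 0.0]
finger_gap: 0.999
t 13.60 pos [0.5608 0.0084 0.1253] jaw 80.5 tilt 1.95 gap 0.999 F [ 0.1 -0.1  0. ] q6 0.18
need units dx,dy,dz [-2.09 -2.51 -0.28]
yaw err world -0.2 -> rz units total 0.006 (rows of .286)
full turn units [-0.018 -0.062  0.006]
after turn: dx -2.11 dy -2.50 dz -0.24
```

View pics/w7.png

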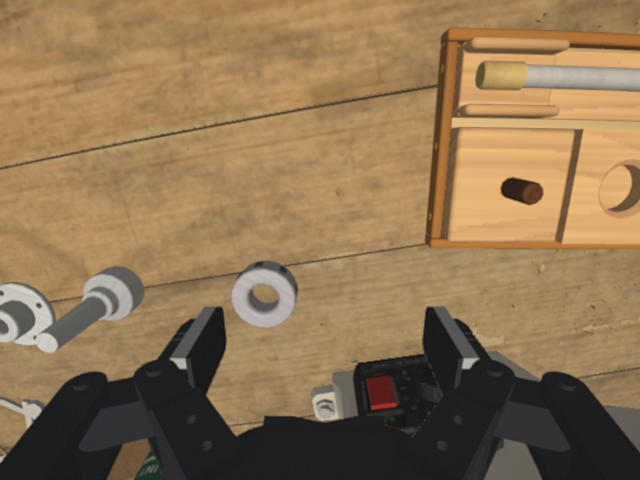

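```bash
cat >> h.py <<'E'
def ring(im,box,z,c,smax=70,vmin=120):
    x0,y0,x1,y1=box; hsv=cv2.cvtColor(im,cv2.COLOR_RGB2HSV)
    m=((hsv[...,1]<smax)&(hsv[...,2]>vmin)).astype(np.uint8)*255
    k=np.zeros_like(m);k[y0:y1,x0:x1]=m[y0:y1,x0:x1]
    cs,h=cv2.findContours(k,cv2.RETR_CCOMP,cv2.CHAIN_APPROX_NONE)
    for i,q in enumerate(cs):
        if cv2.contourArea(q)>80:
            e=cv2.fitEllipse(q);w=px2w(c,q.reshape(-1,2),z)
            (cx,cy),r=cv2.minEnclosingCircle((w[:,:2]*1e4).astype(np.float32))
            print('hole' if h[0][i][3]>=0 else 'outer',np.round(e[0],1),np.round(e[1],1),'ctr of ellipse',px2w(c,[e[0]],z)[0].round(4),'encl ctr',round(cx/1e4,4),round(cy/1e4,4),'diam mm',round(r/5,1))
E
python3 -c "
from h import *
c=get_calibration('wrist');im=cv2.imread('pics/w7.png')[:,:,::-1].copy()
ring(im,(225,255,305,335),.022,c)
print('lathe',px2w(c,[(357,365),(330,390)],.0))
e=px2w(c,[(537,191)],.062);print('thin tip',e,'base',px2w(c,[(508,189)],.032))
print('bar end',px2w(c,[(478,75)],.0325))
"
```

```text
outer [262.8 297.8] [57.5 64.5] ctr of ellipse [ 0.5958 -0.0465  0.022 ] encl ctr 0.5963 -0.0466 diam mm 51.5
hole [262.9 297.8] [28.1 31.8] ctr of ellipse [ 0.5959 -0.0464  0.022 ] encl ctr 0.596 -0.0464 diam mm 25.7
lathe [[ 0.68516325  0.01779241  0.        ]
 [ 0.70850978 -0.01088868  0.        ]]
thin tip [[0.53582748 0.14345314 0.062     ]] base [[0.5384128  0.14064836 0.032     ]]
bar end [[0.46235913 0.12341801 0.0325    ]]
```

```bash
python3 -m crank '[{"dx":-0.9,"dy":-1,"dz":0.2,"rx":-0.02,"ry":-0.06,"rz":0},{"dx":-0.9,"dy":-1,"dz":0.3,"rx":0,"ry":0,"rz":0},{"dx":-0.2,"dy":-0.3,"dz":0.5,"rx":0,"ry":0,"rz":0},{"dx":0,"dy":0,"dz":0.5,"rx":0,"ry":0,"rz":0},{"dx":0,"dy":0,"dz":0,"rx":0,"ry":0,"rz":0},{"dx":0,"dy":0,"dz":0,"rx":0,"ry":0,"rz":0}]'
python3 -c "
from h import *
go(.5956,-.0465,.004,80.3)"
```

```text
time: 14.25
tool_pos: [0.5906, -0.0371, 0.0925]
orientation: [0.078, 0.997, 0.002, -0.002]
contact_force: [0.2, 0.2, 0.2]
finger_gap: 1.0
t 14.25 pos [ 0.5906 -0.0371  0.0925] jaw 81.1 tilt 0.31 gap 1.000 F [0.2 0.2 0.2] q6 0.09
need units dx,dy,dz [-0.34 -0.44  4.42]
yaw err world -0.8 -> rz units total 0.026 (rows of .286)
full turn units [ 0.006 -0.008  0.026]
after turn: dx -0.33 dy -0.42 dz 4.43
```

```bash
python3 -m crank '[{"dx":-0.34,"dy":-0.44,"dz":0.5,"rx":0,"ry":0,"rz":0.02},{"dx":0,"dy":0,"dz":0.8,"rx":0,"ry":0,"rz":0},{"dx":0,"dy":0,"dz":0.8,"rx":0,"ry":0,"rz":0},{"dx":0,"dy":0,"dz":0.6,"rx":0,"ry":0,"rz":0},{"dx":0,"dy":0,"dz":0,"rx":0,"ry":0,"rz":0},{"dx":0,"dy":0,"dz":0,"rx":0,"ry":0,"rz":0}]'
python3 -c "
from h import *
go(.5956,-.0465,.004,80.3)"
```

```text
time: 14.85
tool_pos: [0.5972, -0.0459, 0.0365]
orientation: [0.082, 0.997, 0.002, -0.001]
contact_force: [0.1, 0.2, 0.3]
finger_gap: 0.997
t 14.85 pos [ 0.5972 -0.0459  0.0365] jaw 80.6 tilt 0.21 gap 0.997 F [0.1 0.2 0.3] q6 0.09
need units dx,dy,dz [ 0.07 -0.05  1.62]
yaw err world -0.3 -> rz units total 0.009 (rows of .286)
full turn units [ 0.006 -0.003  0.009]
after turn: dx 0.08 dy -0.04 dz 1.62
```

```bash
python3 -m crank '[{"dx":0.07,"dy":-0.05,"dz":0.6,"rx":0,"ry":0,"rz":0.01},{"dx":0,"dy":0,"dz":0.5,"rx":0,"ry":0,"rz":0},{"dx":0,"dy":0,"dz":0.4,"rx":0,"ry":0,"rz":0},{"dx":0,"dy":0,"dz":0,"rx":0,"ry":0,"rz":0},{"dx":0,"dy":0,"dz":0,"rx":0,"ry":0,"rz":0}]'
python3 -c "
from h import *
go(.5956,-.0465,.004,80.3)"
python3 -m crank '[{"dx":0,"dy":0,"dz":0,"rx":0,"ry":0,"rz":0},{"dx":0,"dy":0,"dz":0,"rx":0,"ry":0,"rz":0},{"dx":0,"dy":0,"dz":0,"rx":0,"ry":0,"rz":0},{"dx":0,"dy":0,"dz":0,"rx":0,"ry":0,"rz":0},{"dx":0,"dy":0,"dz":0,"rx":0,"ry":0,"rz":0}]' 1 50
python3 -m crank '[{"dx":0,"dy":0,"dz":-0.5,"rx":0,"ry":0,"rz":0},{"dx":0,"dy":0,"dz":-1,"rx":0,"ry":0,"rz":0},{"dx":0,"dy":0,"dz":-1,"rx":0,"ry":0,"rz":0},{"dx":0,"dy":0,"dz":-1,"rx":0,"ry":0,"rz":0},{"dx":0,"dy":0,"dz":-1,"rx":0,"ry":0,"rz":0},{"dx":0,"dy":0,"dz":-0.5,"rx":0,"ry":0,"rz":0},{"dx":0,"dy":0,"dz":0,"rx":0,"ry":0,"rz":0}]'
python3 -c "
from h import *
go(.536,.140,.11,80.3)
save('wrist','w8')"
```

```text
time: 15.35
tool_pos: [0.5966, -0.0467, 0.0053]
orientation: [0.085, 0.996, 0.002, 0.001]
contact_force: [1.1, 0.0, 0.4]
finger_gap: 1.0
t 15.35 pos [ 0.5966 -0.0467  0.0053] jaw 80.2 tilt 0.20 gap 1.000 F [1.1 0.  0.4] q6 0.09
need units dx,dy,dz [0.05 0.   0.06]
yaw err world 0.1 -> rz units total -0.002 (rows of .286)
full turn units [ 0.007  0.002 -0.002]
after turn: dx 0.05 dy 0.00 dz 0.06
time: 15.85
tool_pos: [0.5976, -0.0468, 0.0068]
orientation: [0.085, 0.996, 0.002, 0.002]
contact_force: [0.1, 0.6, -1.9]
finger_gap: 0.544
time: 16.55
tool_pos: [0.5955, -0.047, 0.1116]
orientation: [0.085, 0.996, 0.002, -0.0]
contact_force: [-0.6, -0.2, -0.4]
finger_gap: 0.538
t 16.55 pos [ 0.5955 -0.047   0.1116] jaw 80.2 tilt 0.19 gap 0.538 F [-0.6 -0.2 -0.4] q6 0.09
need units dx,dy,dz [4.52 8.71 0.11]
yaw err world 0.1 -> rz units total -0.002 (rows of .286)
full turn units [ 0.006 -0.002 -0.002]
after turn: dx 4.51 dy 8.71 dz 0.08
```

View pics/w8.png

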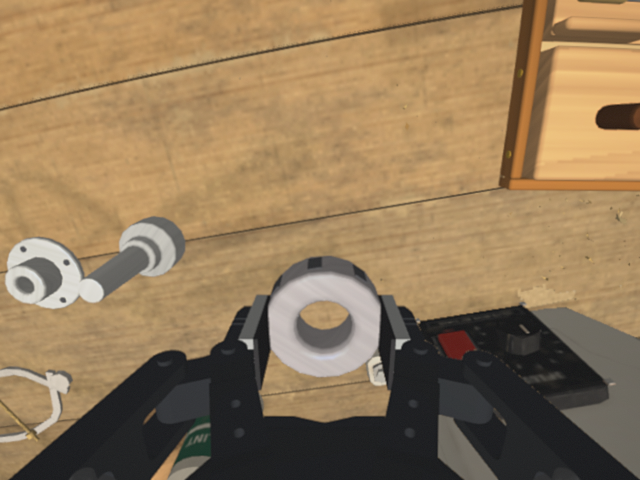

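```bash
python3 -c "
from h import *
c=get_calibration('wrist');im=cv2.imread('pics/w8.png')[:,:,::-1].copy()
ring(im,(262,250,388,385),.127,c)
print(px2w(c,[(325,326)],.127),px2w(c,[(618,117)],.05))"
python3 -m crank '[{"dx":0.5,"dy":1,"dz":0,"rx":0,"ry":0,"rz":0},{"dx":0.5,"dy":1,"dz":0,"rx":0,"ry":0,"rz":0},{"dx":0.5,"dy":1,"dz":0,"rx":0,"ry":0,"rz":0},{"dx":0.5,"dy":1,"dz":0,"rx":0,"ry":0,"rz":0},{"dx":0.5,"dy":0.9,"dz":0,"rx":0,"ry":0,"rz":0},{"dx":0.4,"dy":0.8,"dz":0,"rx":0,"ry":0,"rz":0},{"dx":0,"dy":0,"dz":0,"rx":0,"ry":0,"rz":0},{"dx":0,"dy":0,"dz":0,"rx":0,"ry":0,"rz":0}]'
python3 -c "
from h import *
go(.536,.140,.11,80.3)
save('wrist','w9')"
```

```text
outer [327.5 327.4] [105.3 128.4] ctr of ellipse [ 0.5944 -0.0448  0.127 ] encl ctr 0.6 -0.0417 diam mm 65.3
hole [323.8 324.6] [48.8 57.4] ctr of ellipse [ 0.5928 -0.0461  0.127 ] encl ctr 0.5932 -0.0462 diam mm 24.4
[[ 0.59355968 -0.04576205  0.127     ]] [[0.5366727  0.13450869 0.05      ]]
time: 17.4
tool_pos: [0.5496, 0.078, 0.1009]
orientation: [0.086, 0.996, -0.0, -0.009]
contact_force: [0.5, -0.7, -2.0]
finger_gap: 0.544
t 17.40 pos [0.5496 0.078  0.1009] jaw 80.1 tilt 1.05 gap 0.544 F [ 0.5 -0.7 -2. ] q6 0.31
need units dx,dy,dz [ 1.21  2.94 -0.44]
yaw err world 0.2 -> rz units total -0.006 (rows of .286)
full turn units [-0.003 -0.035 -0.006]
after turn: dx 1.19 dy 2.94 dz -0.46
```

View pics/w9.png

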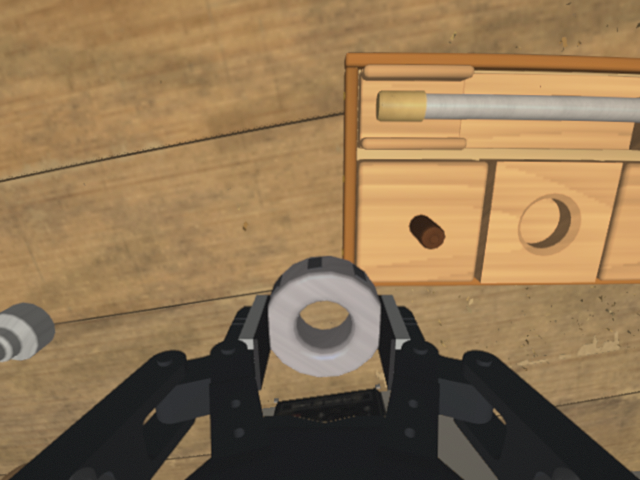

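```bash
python3 -c "
from h import *
c=get_calibration('wrist')
print('tip',px2w(c,[(433,236)],.060),'base',px2w(c,[(419,226)],.032))
print('hole',px2w(c,[(549,223)],.032))
b=px2w(c,[(360,162),(488,162),(476,281),(358,282)],.032);print(b,b.mean(0))
go(.538,.1395,.085,80.3)
"
```

```text
tip [[0.53644806 0.14223036 0.06      ]] base [[0.53797482 0.14160099 0.032     ]]
hole [[0.55026145 0.22485601 0.032     ]]
[[0.4922779  0.11029277 0.032     ]
 [0.50515575 0.18683647 0.032     ]
 [0.58256909 0.17612034 0.032     ]
 [0.569519   0.09793411 0.032     ]] [0.53738043 0.14279592 0.032     ]
t 17.45 pos [0.5495 0.0779 0.1008] jaw 80.1 tilt 1.08 gap 0.547 F [-0.3  0.4 -1.3] q6 0.31
need units dx,dy,dz [1.08 2.94 0.81]
yaw err world 0.2 -> rz units total -0.007 (rows of .286)
full turn units [-0.003 -0.036 -0.007]
after turn: dx 1.09 dy 2.94 dz 0.79
```

```bash
python3 -m crank '[{"dx":0.5,"dy":1,"dz":0.1,"rx":0,"ry":-0.035,"rz":-0.005},{"dx":0.5,"dy":1,"dz":0.1,"rx":0,"ry":0,"rz":0},{"dx":0.1,"dy":1,"dz":0.1,"rx":0,"ry":0,"rz":0},{"dx":0,"dy":0,"dz":0,"rx":0,"ry":0,"rz":0},{"dx":0,"dy":0,"dz":0,"rx":0,"ry":0,"rz":0}]'
python3 -c "
from h import *
go(.539,.141,.085,80.3)"
```

```text
time: 17.95
tool_pos: [0.5388, 0.1372, 0.0926]
orientation: [0.089, 0.996, -0.002, -0.001]
contact_force: [-0.8, -0.1, -1.6]
finger_gap: 0.549
t 17.95 pos [0.5388 0.1372 0.0926] jaw 79.8 tilt 0.26 gap 0.549 F [-0.8 -0.1 -1.6] q6 0.43
need units dx,dy,dz [0.02 0.19 0.38]
yaw err world 0.5 -> rz units total -0.017 (rows of .286)
full turn units [-0.008 -0.002 -0.017]
after turn: dx 0.02 dy 0.19 dz 0.38
```

```bash
python3 -m crank '[{"dx":0.02,"dy":0.19,"dz":0.2,"rx":0,"ry":0,"rz":-0.01},{"dx":0,"dy":0,"dz":0,"rx":0,"ry":0,"rz":0},{"dx":0,"dy":0,"dz":0,"rx":0,"ry":0,"rz":0}]'
python3 -c "
from h import *
go(.539,.141,.085,80.3)
save('wrist','w10')"
```

```text
time: 18.25
tool_pos: [0.5396, 0.1384, 0.0879]
orientation: [0.088, 0.996, -0.003, -0.001]
contact_force: [1.2, -0.8, -1.9]
finger_gap: 0.542
t 18.25 pos [0.5396 0.1384 0.0879] jaw 79.9 tilt 0.32 gap 0.542 F [ 1.2 -0.8 -1.9] q6 0.43
need units dx,dy,dz [0.05 0.12 0.15]
yaw err world 0.4 -> rz units total -0.013 (rows of .286)
full turn units [-0.01  -0.003 -0.013]
after turn: dx 0.05 dy 0.12 dz 0.15
```

View pics/w10.png

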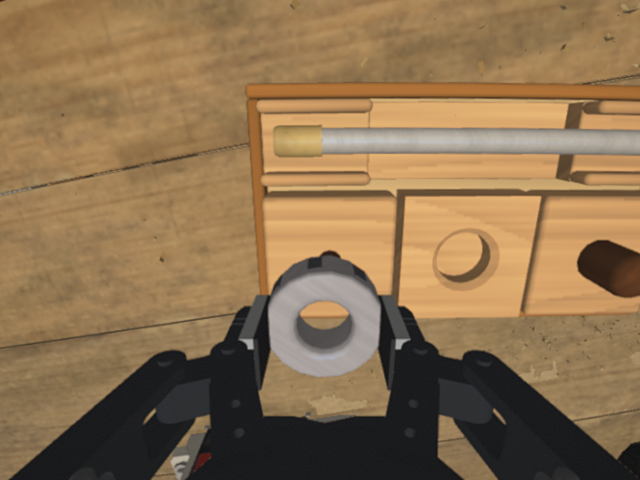

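```bash
python3 -c "
from h import *
c=get_calibration('wrist')
print('hole',px2w(c,[(465.5,259)],.032),'post edge',px2w(c,[(331.5,252)],.045))"
python3 -m crank '[{"dx":0.04,"dy":0.18,"dz":0.1,"rx":0,"ry":0,"rz":-0.01},{"dx":0,"dy":0,"dz":0,"rx":0,"ry":0,"rz":0},{"dx":0,"dy":0,"dz":0,"rx":0,"ry":0,"rz":0}]'
python3 -c "
from h import *
go(.539,.142,.085,80.3)"
```

```text
hole [[0.55084144 0.22508132 0.032     ]] post edge [[0.5273397  0.14527699 0.045     ]]
time: 18.6
tool_pos: [0.5395, 0.1417, 0.0858]
orientation: [0.086, 0.996, -0.003, -0.001]
contact_force: [0.2, -0.1, -2.2]
finger_gap: 0.547
t 18.60 pos [0.5395 0.1417 0.0858] jaw 80.2 tilt 0.32 gap 0.547 F [ 0.2 -0.1 -2.2] q6 0.43
need units dx,dy,dz [0.03 0.01 0.04]
yaw err world 0.1 -> rz units total -0.004 (rows of .286)
full turn units [-0.01  -0.003 -0.004]
after turn: dx 0.03 dy 0.01 dz 0.04
```

```bash
python3 -m crank '[{"dx":0.02,"dy":0,"dz":0.5,"rx":0,"ry":0,"rz":0},{"dx":0,"dy":0,"dz":0.5,"rx":0,"ry":0,"rz":0},{"dx":0,"dy":0,"dz":0.3,"rx":0,"ry":0,"rz":0},{"dx":0,"dy":0,"dz":0,"rx":0,"ry":0,"rz":0}]'
python3 -c "
from h import *
go(.539,.142,.038,80.3)
save('wrist','w11')"
```

```text
time: 19.0
tool_pos: [0.5386, 0.1416, 0.0572]
orientation: [0.086, 0.996, -0.003, -0.001]
contact_force: [-0.7, 0.6, -1.3]
finger_gap: 0.545
t 19.00 pos [0.5386 0.1416 0.0572] jaw 80.2 tilt 0.35 gap 0.545 F [-0.7  0.6 -1.3] q6 0.43
need units dx,dy,dz [-0.02  0.03  0.96]
yaw err world 0.1 -> rz units total -0.004 (rows of .286)
full turn units [-0.011 -0.004 -0.004]
after turn: dx -0.02 dy 0.02 dz 0.96
```

View pics/w11.png

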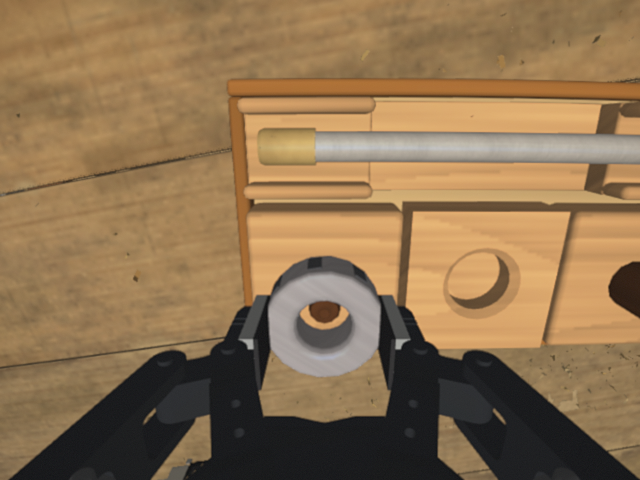

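Post tip sits inside the bore (325,310) with no contact. Continue down.

```bash
python3 -m crank '[{"dx":0,"dy":0,"dz":0.4,"rx":-0.01,"ry":0,"rz":0},{"dx":0,"dy":0,"dz":0.3,"rx":0,"ry":0,"rz":0},{"dx":0,"dy":0,"dz":0.2,"rx":0,"ry":0,"rz":0},{"dx":0,"dy":0,"dz":0,"rx":0,"ry":0,"rz":0},{"dx":0,"dy":0,"dz":0,"rx":0,"ry":0,"rz":0}]'
python3 -c "
from h import *
go(.539,.142,.038,80.3)
save('wrist','w12')"
```

```text
time: 19.55
tool_pos: [0.5394, 0.1417, 0.0383]
orientation: [0.086, 0.996, 0.0, -0.0]
contact_force: [0.0, -0.1, -0.8]
finger_gap: 0.542
t 19.55 pos [0.5394 0.1417 0.0383] jaw 80.2 tilt 0.05 gap 0.542 F [ 0.  -0.1 -0.8] q6 0.43
need units dx,dy,dz [0.02 0.01 0.02]
yaw err world 0.1 -> rz units total -0.004 (rows of .286)
full turn units [ 0.001 -0.001 -0.004]
after turn: dx 0.02 dy 0.01 dz 0.02
```

View pics/w12.png

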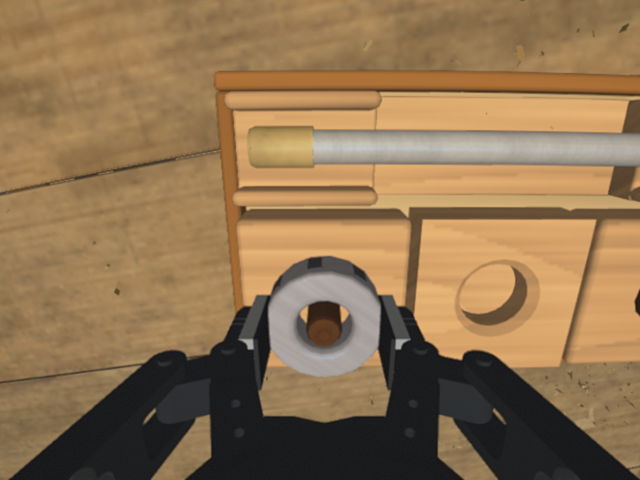

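```bash
python3 -m crank '[{"dx":0,"dy":0,"dz":0.12,"rx":0,"ry":0,"rz":0},{"dx":0,"dy":0,"dz":0,"rx":0,"ry":0,"rz":0}]'
python3 -m crank '[{"dx":0,"dy":0,"dz":0,"rx":0,"ry":0,"rz":0},{"dx":0,"dy":0,"dz":0,"rx":0,"ry":0,"rz":0},{"dx":0,"dy":0,"dz":0,"rx":0,"ry":0,"rz":0}]' -0.5
python3 -m crank '[{"dx":0,"dy":0,"dz":-0.5,"rx":0,"ry":0,"rz":0},{"dx":0,"dy":0,"dz":-1,"rx":0,"ry":0,"rz":0},{"dx":0,"dy":0,"dz":-1,"rx":0,"ry":0,"rz":0},{"dx":0,"dy":0,"dz":-1,"rx":0,"ry":0,"rz":0},{"dx":0,"dy":0,"dz":-1,"rx":0,"ry":0,"rz":0},{"dx":0,"dy":0,"dz":-1,"rx":0,"ry":0,"rz":0},{"dx":0,"dy":0,"dz":0,"rx":0,"ry":0,"rz":0}]' -1
python3 -c "
from h import *
go(.410,-.3267,.15,80.3)
save('wrist','w13')"
```

```text
time: 19.8
tool_pos: [0.5399, 0.1419, 0.0391]
orientation: [0.086, 0.996, 0.001, 0.001]
contact_force: [0.3, 0.0, -2.2]
finger_gap: 0.546
time: 20.1
tool_pos: [0.5411, 0.1422, 0.0403]
orientation: [0.086, 0.996, 0.001, 0.002]
contact_force: [-0.7, 0.2, -1.0]
finger_gap: 0.751
time: 20.8
tool_pos: [0.5405, 0.142, 0.1569]
orientation: [0.086, 0.996, 0.001, 0.002]
contact_force: [0.8, 1.0, -0.2]
finger_gap: 1.002
t 20.80 pos [0.5405 0.142  0.1569] jaw 80.2 tilt 0.26 gap 1.002 F [ 0.8  1.  -0.2] q6 0.43
need units dx,dy,dz [  2.44 -24.21   0.27]
yaw err world 0.1 -> rz units total -0.004 (rows of .286)
full turn units [ 0.005  0.007 -0.004]
after turn: dx 2.48 dy -24.20 dz 0.35
```

View pics/w13.png

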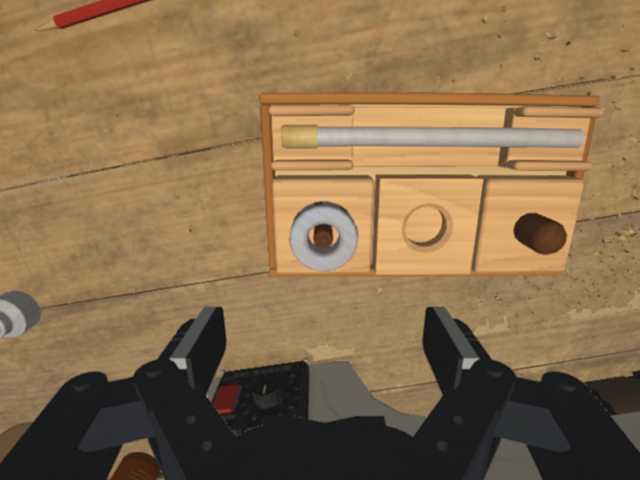

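```bash
python3 -c "
from h import *
c=get_calibration('wrist')
print(px2w(c,[(549,236)],.066),px2w(c,[(426,228)],.032))"
python3 -m crank '[{"dx":0.1,"dy":-1,"dz":-0.1,"rx":0,"ry":0,"rz":0},{"dx":0.1,"dy":-1,"dz":-0.1,"rx":0,"ry":0,"rz":0},{"dx":0.1,"dy":-1,"dz":-0.1,"rx":0,"ry":0,"rz":0},{"dx":0.1,"dy":-1,"dz":-0.1,"rx":0,"ry":0,"rz":0},{"dx":0.1,"dy":-1,"dz":-0.1,"rx":0,"ry":0,"rz":0},{"dx":0.1,"dy":-1,"dz":-0.1,"rx":0,"ry":0,"rz":0},{"dx":0.1,"dy":-1,"dz":-0.1,"rx":0,"ry":0,"rz":0},{"dx":0.1,"dy":-1,"dz":-0.1,"rx":0,"ry":0,"rz":0},{"dx":0.1,"dy":-1,"dz":-0.1,"rx":0,"ry":0,"rz":0},{"dx":0.1,"dy":-1,"dz":-0.1,"rx":0,"ry":0,"rz":0}]'
python3 -c "
from h import *
go(.410,-.3267,.16,80.3)"
python3 -m crank '[{"dx":0.1,"dy":-1,"dz":-0.1,"rx":0,"ry":0,"rz":0},{"dx":0.1,"dy":-1,"dz":-0.1,"rx":0,"ry":0,"rz":0},{"dx":0.1,"dy":-1,"dz":-0.1,"rx":0,"ry":0,"rz":0},{"dx":0.1,"dy":-1,"dz":-0.1,"rx":0,"ry":0,"rz":0},{"dx":0.1,"dy":-1,"dz":-0.1,"rx":0,"ry":0,"rz":0},{"dx":0.1,"dy":-1,"dz":-0.1,"rx":0,"ry":0,"rz":0},{"dx":0.1,"dy":-1,"dz":-0.1,"rx":0,"ry":0,"rz":0},{"dx":0.1,"dy":-1,"dz":-0.1,"rx":0,"ry":0,"rz":0},{"dx":0.1,"dy":-0.5,"dz":-0.1,"rx":0,"ry":0,"rz":0},{"dx":0,"dy":0,"dz":0,"rx":0,"ry":0,"rz":0}]'
python3 -c "
from h import *
go(.410,-.3267,.13,80.3)
save('wrist','w14')"
```

```text
[[0.55938859 0.30207625 0.066     ]] [[0.54998012 0.22373442 0.032     ]]
time: 21.85
tool_pos: [0.4775, -0.0566, 0.165]
orientation: [0.082, 0.997, -0.0, -0.009]
contact_force: [-0.2, -1.0, -0.4]
finger_gap: 1.0
t 21.85 pos [ 0.4775 -0.0566  0.165 ] jaw 80.5 tilt 0.98 gap 1.000 F [-0.2 -1.  -0.4] q6 0.05
need units dx,dy,dz [  1.1  -13.87   0.29]
yaw err world -0.2 -> rz units total 0.008 (rows of .286)
full turn units [-0.003 -0.032  0.008]
after turn: dx 1.05 dy -13.88 dz 0.25
time: 22.85
tool_pos: [0.4219, -0.2274, 0.1734]
orientation: [0.084, 0.996, 0.002, -0.018]
contact_force: [0.1, 0.3, 1.0]
finger_gap: 1.0
t 22.85 pos [ 0.4219 -0.2274  0.1734] jaw 80.3 tilt 2.13 gap 1.000 F [0.1 0.3 1. ] q6 -0.32
need units dx,dy,dz [-0.33 -5.    2.15]
yaw err world -0.0 -> rz units total 0.002 (rows of .286)
full turn units [ 0.003 -0.071  0.002]
after turn: dx -0.25 dy -4.99 dz 2.17
```

View pics/w14.png

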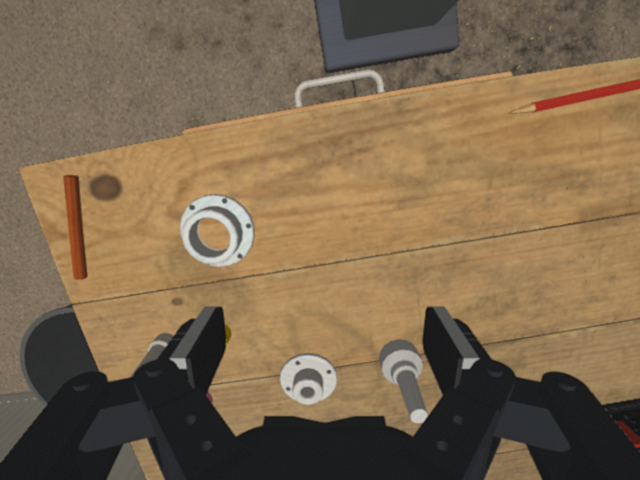

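```bash
python3 -c "
from h import *
c=get_calibration('wrist');im=cv2.imread('pics/w14.png')[:,:,::-1].copy()
ring(im,(170,185,265,275),.007,c)
print('top');ring(im,(170,185,265,275),.028,c)
a=cv2.imread('pics/w14.png');cv2.imwrite('pics/w14c.png',cv2.resize(a[180:280,160:340],None,fx=4.4,fy=4.4))"
python3 -m crank '[{"dx":0,"dy":-1,"dz":0.4,"rx":0,"ry":-0.07,"rz":0},{"dx":0,"dy":-1,"dz":0.3,"rx":0,"ry":0,"rz":0},{"dx":0,"dy":-1,"dz":0.3,"rx":0,"ry":0,"rz":0},{"dx":0,"dy":-0.8,"dz":0.3,"rx":0,"ry":0,"rz":0},{"dx":0,"dy":0,"dz":0,"rx":0,"ry":0,"rz":0},{"dx":0,"dy":0,"dz":0,"rx":0,"ry":0,"rz":0}]'
python3 -c "
from h import *
go(.410,-.3267,.13,80.3)
save('wrist','w15')"
```

```text
outer [216.5 230.2] [70.2 75.3] ctr of ellipse [ 0.4095 -0.3248  0.007 ] encl ctr 0.4103 -0.3253 diam mm 70.8
hole [209.1 237. ] [38.9 42.5] ctr of ellipse [ 0.4148 -0.3333  0.007 ] encl ctr 0.4152 -0.3334 diam mm 40.0
hole [211.4 235. ] [54.8 57.6] ctr of ellipse [ 0.4133 -0.3307  0.007 ] encl ctr 0.4084 -0.3209 diam mm 47.7
top
outer [216.5 230.2] [70.2 75.3] ctr of ellipse [ 0.4054 -0.3174  0.028 ] encl ctr 0.406 -0.3178 diam mm 66.0
hole [209.1 237. ] [38.9 42.5] ctr of ellipse [ 0.4102 -0.3253  0.028 ] encl ctr 0.4106 -0.3254 diam mm 37.3
hole [211.4 235. ] [54.8 57.6] ctr of ellipse [ 0.4088 -0.3228  0.028 ] encl ctr 0.4043 -0.3137 diam mm 44.5
time: 23.5
tool_pos: [0.4102, -0.2982, 0.1442]
orientation: [0.08, 0.997, 0.003, -0.0]
contact_force: [0.1, -0.2, 0.5]
finger_gap: 0.996
t 23.50 pos [ 0.4102 -0.2982  0.1442] jaw 80.8 tilt 0.40 gap 0.996 F [ 0.1 -0.2  0.5] q6 -0.47
need units dx,dy,dz [-0.22 -1.41  0.7 ]
yaw err world -0.5 -> rz units total 0.018 (rows of .286)
full turn units [ 0.013 -0.003  0.018]
after turn: dx -0.23 dy -1.41 dz 0.71
```

View pics/w15.png

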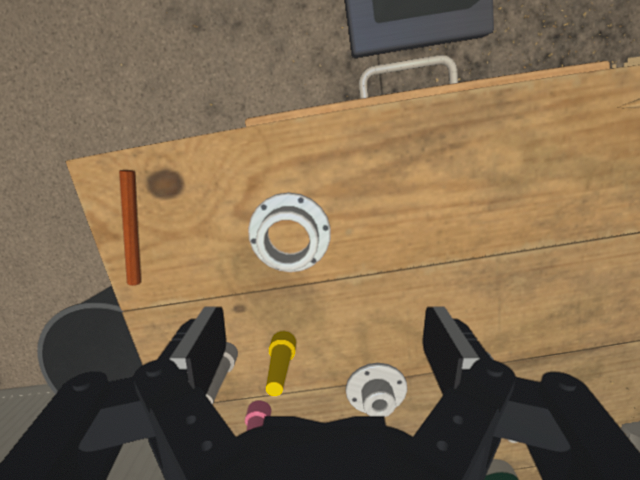

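View pics/w14c.png

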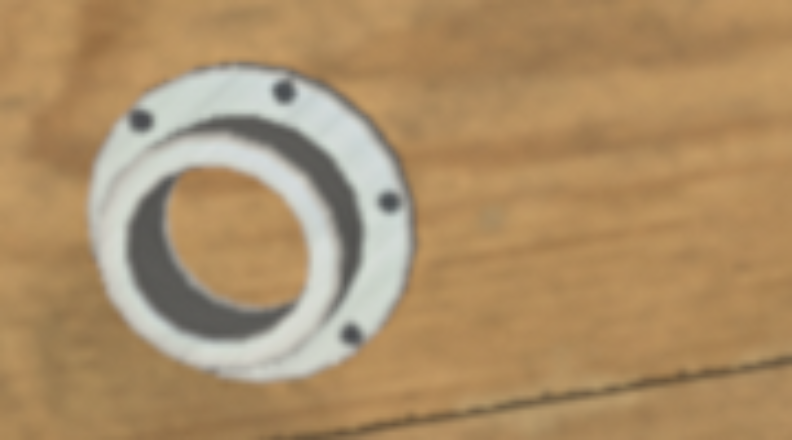

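```bash
python3 -c "
from h import *
c=get_calibration('wrist');im=cv2.imread('pics/w15.png')[:,:,::-1].copy()
ring(im,(240,185,340,280),.028,c)"
python3 -m crank '[{"dx":-0.23,"dy":-0.9,"dz":0.6,"rx":0.01,"ry":0,"rz":0.02},{"dx":0,"dy":-0.5,"dz":0.6,"rx":0,"ry":0,"rz":0},{"dx":0,"dy":0,"dz":0.8,"rx":0,"ry":0,"rz":0},{"dx":0,"dy":0,"dz":0.8,"rx":0,"ry":0,"rz":0},{"dx":0,"dy":0,"dz":0.8,"rx":0,"ry":0,"rz":0},{"dx":0,"dy":0,"dz":0,"rx":0,"ry":0,"rz":0},{"dx":0,"dy":0,"dz":0,"rx":0,"ry":0,"rz":0}]'
python3 -c "
from h import *
go(.410,-.3255,.013,80.3)"
```

```text
outer [289. 232.] [78.1 81.7] ctr of ellipse [ 0.4031 -0.323   0.028 ] encl ctr 0.4041 -0.3232 diam mm 64.7
hole [286.6 240.9] [43.8 45.8] ctr of ellipse [ 0.41   -0.3263  0.028 ] encl ctr 0.4104 -0.3263 diam mm 37.1
hole [285.7 244.3] [65.1 73.8] ctr of ellipse [ 0.4126 -0.3275  0.028 ] encl ctr 0.3974 -0.3186 diam mm 41.4
time: 24.25
tool_pos: [0.412, -0.3233, 0.0702]
orientation: [0.082, 0.997, 0.002, 0.0]
contact_force: [0.6, -0.6, 0.4]
finger_gap: 1.0
t 24.25 pos [ 0.412  -0.3233  0.0702] jaw 80.6 tilt 0.20 gap 1.000 F [ 0.6 -0.6  0.4] q6 -0.50
need units dx,dy,dz [ 0.08 -0.14  2.86]
yaw err world -0.3 -> rz units total 0.011 (rows of .286)
full turn units [ 0.007 -0.     0.011]
after turn: dx 0.08 dy -0.13 dz 2.86
```

```bash
python3 -m crank '[{"dx":0.08,"dy":-0.14,"dz":0.7,"rx":0.01,"ry":0,"rz":0.01},{"dx":0,"dy":0,"dz":0.8,"rx":0,"ry":0,"rz":0},{"dx":0,"dy":0,"dz":0.7,"rx":0,"ry":0,"rz":0},{"dx":0,"dy":0,"dz":0.5,"rx":0,"ry":0,"rz":0},{"dx":0,"dy":0,"dz":0,"rx":0,"ry":0,"rz":0},{"dx":0,"dy":0,"dz":0,"rx":0,"ry":0,"rz":0}]'
python3 -c "
from h import *
go(.410,-.3258,.013,80.3)"
```

```text
time: 24.85
tool_pos: [0.4139, -0.3275, 0.0202]
orientation: [0.083, 0.997, -0.003, 0.004]
contact_force: [0.3, 0.1, -0.4]
finger_gap: 1.0
t 24.85 pos [ 0.4139 -0.3275  0.0202] jaw 80.4 tilt 0.59 gap 1.000 F [ 0.3  0.1 -0.4] q6 -0.50
need units dx,dy,dz [0.21 0.05 0.36]
yaw err world -0.1 -> rz units total 0.005 (rows of .286)
full turn units [-0.011  0.016  0.005]
after turn: dx 0.21 dy 0.05 dz 0.36
```

```bash
python3 -m crank '[{"dx":0.2,"dy":0.05,"dz":0.36,"rx":-0.01,"ry":0.02,"rz":0},{"dx":0,"dy":0,"dz":0,"rx":0,"ry":0,"rz":0},{"dx":0,"dy":0,"dz":0,"rx":0,"ry":0,"rz":0}]'
python3 -c "
from h import *
go(.410,-.3258,.013,80.3)"
python3 -m crank '[{"dx":0,"dy":0,"dz":0,"rx":0,"ry":0,"rz":0},{"dx":0,"dy":0,"dz":0,"rx":0,"ry":0,"rz":0},{"dx":0,"dy":0,"dz":0,"rx":0,"ry":0,"rz":0},{"dx":0,"dy":0,"dz":0,"rx":0,"ry":0,"rz":0},{"dx":0,"dy":0,"dz":0,"rx":0,"ry":0,"rz":0}]' 1 60
python3 -m crank '[{"dx":0,"dy":0,"dz":-0.5,"rx":0,"ry":0,"rz":0},{"dx":0,"dy":0,"dz":-1,"rx":0,"ry":0,"rz":0},{"dx":0,"dy":0,"dz":-1,"rx":0,"ry":0,"rz":0},{"dx":0,"dy":0,"dz":-1,"rx":0,"ry":0,"rz":0},{"dx":0,"dy":0,"dz":-1,"rx":0,"ry":0,"rz":0},{"dx":0,"dy":0,"dz":-1,"rx":0,"ry":0,"rz":0},{"dx":0,"dy":0,"dz":-0.5,"rx":0,"ry":0,"rz":0},{"dx":0,"dy":0,"dz":0,"rx":0,"ry":0,"rz":0}]'
python3 -c "
from h import *
go(.564,.307,.14,80.3)
save('wrist','w16')"
```

```text
time: 25.15
tool_pos: [0.4111, -0.3266, 0.0143]
orientation: [0.083, 0.997, -0.001, -0.0]
contact_force: [-0.1, 0.3, 0.2]
finger_gap: 0.997
t 25.15 pos [ 0.4111 -0.3266  0.0143] jaw 80.5 tilt 0.09 gap 0.997 F [-0.1  0.3  0.2] q6 -0.50
need units dx,dy,dz [0.06 0.03 0.07]
yaw err world -0.2 -> rz units total 0.005 (rows of .286)
full turn units [-0.003  0.     0.005]
after turn: dx 0.06 dy 0.03 dz 0.07
time: 25.65
tool_pos: [0.4114, -0.3272, 0.0156]
orientation: [0.083, 0.997, -0.002, 0.001]
contact_force: [0.3, 0.6, -0.8]
finger_gap: 0.522
time: 26.45
tool_pos: [0.4076, -0.3236, 0.1379]
orientation: [0.083, 0.997, 0.002, -0.005]
contact_force: [-0.3, 0.5, -3.9]
finger_gap: 0.521
t 26.45 pos [ 0.4076 -0.3236  0.1379] jaw 80.4 tilt 0.59 gap 0.521 F [-0.3  0.5 -3.9] q6 -0.50
need units dx,dy,dz [-2.480e+00  3.239e+01 -1.000e-02]
yaw err world -0.1 -> rz units total 0.005 (rows of .286)
full turn units [ 0.007 -0.018  0.005]
after turn: dx -2.40 dy 32.40 dz -0.11
```

View pics/w16.png

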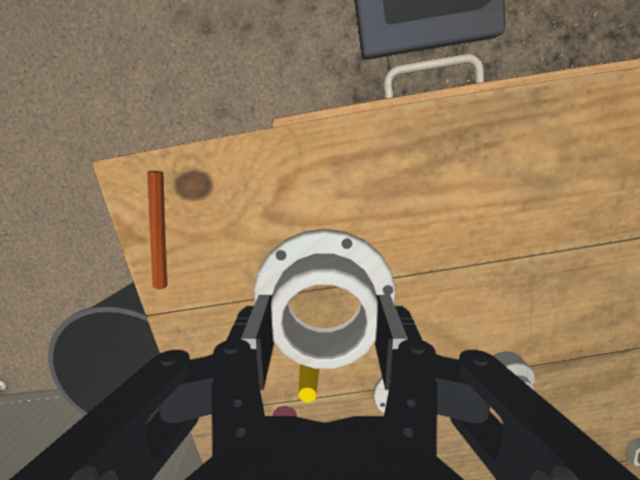

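```bash
python3 -c "
from h import *
c=get_calibration('wrist');im=cv2.imread('pics/w16.png')[:,:,::-1].copy()
ring(im,(262,262,388,375),.1512,c)
s=manip.state();print(s['tool_pos'])"
python3 -m crank '[{"dx":-0.1,"dy":1,"dz":-0.1,"rx":0,"ry":0,"rz":0},{"dx":-0.1,"dy":1,"dz":-0.1,"rx":0,"ry":0,"rz":0},{"dx":-0.1,"dy":1,"dz":-0.1,"rx":0,"ry":0,"rz":0},{"dx":-0.1,"dy":1,"dz":-0.1,"rx":0,"ry":0,"rz":0},{"dx":-0.1,"dy":1,"dz":-0.1,"rx":0,"ry":0,"rz":0},{"dx":-0.1,"dy":1,"dz":-0.1,"rx":0,"ry":0,"rz":0},{"dx":-0.1,"dy":1,"dz":-0.1,"rx":0,"ry":0,"rz":0},{"dx":-0.1,"dy":1,"dz":-0.1,"rx":0,"ry":0,"rz":0},{"dx":-0.1,"dy":1,"dz":-0.1,"rx":0,"ry":0,"rz":0},{"dx":-0.1,"dy":1,"dz":-0.1,"rx":0,"ry":0,"rz":0}]'
python3 -c "
from h import *
go(.564,.307,.14,80.3)"
```

```text
outer [323.9 318.3] [100.9 108.6] ctr of ellipse [ 0.4033 -0.3223  0.1512] encl ctr 0.4047 -0.3226 diam mm 48.6
hole [323.7 323.6] [65.4 79.3] ctr of ellipse [ 0.4059 -0.3228  0.1512] encl ctr 0.4049 -0.3226 diam mm 35.8
hole [324.1 305.8] [43.8 68.7] ctr of ellipse [ 0.3975 -0.3212  0.1512] encl ctr 0.3965 -0.3211 diam mm 29.9
outer [374.7 274.1] [25.9 39.6] ctr of ellipse [ 0.3869 -0.2988  0.1512] encl ctr 0.3883 -0.3012 diam mm 19.0
outer [273.2 274.2] [25.  41.1] ctr of ellipse [ 0.3801 -0.3391  0.1512] encl ctr 0.3822 -0.3376 diam mm 19.5
[ 0.40728382 -0.32339054  0.1370983 ]
time: 27.5
tool_pos: [0.453, -0.121, 0.1439]
orientation: [0.086, 0.996, 0.007, -0.018]
contact_force: [0.1, -0.2, -3.5]
finger_gap: 0.521
t 27.50 pos [ 0.453  -0.121   0.1439] jaw 80.1 tilt 2.19 gap 0.521 F [ 0.1 -0.2 -3.5] q6 -0.09
need units dx,dy,dz [-1.79 22.03  0.36]
yaw err world 0.2 -> rz units total -0.008 (rows of .286)
full turn units [ 0.021 -0.07  -0.007]
after turn: dx -1.87 dy 22.03 dz 0.19
```

```bash
python3 -m crank '[{"dx":-0.1,"dy":1,"dz":-0.1,"rx":0.02,"ry":-0.07,"rz":0},{"dx":-0.1,"dy":1,"dz":-0.1,"rx":0,"ry":0,"rz":0},{"dx":-0.1,"dy":1,"dz":-0.1,"rx":0,"ry":0,"rz":0},{"dx":-0.1,"dy":1,"dz":-0.1,"rx":0,"ry":0,"rz":0},{"dx":-0.1,"dy":1,"dz":-0.1,"rx":0,"ry":0,"rz":0},{"dx":-0.1,"dy":1,"dz":-0.1,"rx":0,"ry":0,"rz":0},{"dx":-0.1,"dy":1,"dz":-0.1,"rx":0,"ry":0,"rz":0},{"dx":-0.1,"dy":1,"dz":-0.1,"rx":0,"ry":0,"rz":0},{"dx":-0.1,"dy":1,"dz":-0.1,"rx":0,"ry":0,"rz":0},{"dx":-0.1,"dy":1,"dz":-0.1,"rx":0,"ry":0,"rz":0}]'
python3 -c "
from h import *
go(.564,.307,.14,80.3)"
```

```text
time: 28.5
tool_pos: [0.4979, 0.0813, 0.1486]
orientation: [0.086, 0.996, -0.001, -0.014]
contact_force: [0.5, -0.2, -3.0]
finger_gap: 0.522
t 28.50 pos [0.4979 0.0813 0.1486] jaw 80.1 tilt 1.63 gap 0.522 F [ 0.5 -0.2 -3. ] q6 0.33
need units dx,dy,dz [-1.33 11.69  0.34]
yaw err world 0.2 -> rz units total -0.007 (rows of .286)
full turn units [-0.009 -0.054 -0.007]
after turn: dx -1.36 dy 11.68 dz 0.43
```

```bash
python3 -m crank '[{"dx":-0.15,"dy":1,"dz":0,"rx":-0.01,"ry":-0.05,"rz":0},{"dx":-0.15,"dy":1,"dz":0,"rx":0,"ry":0,"rz":0},{"dx":-0.15,"dy":1,"dz":0,"rx":0,"ry":0,"rz":0},{"dx":-0.15,"dy":1,"dz":0,"rx":0,"ry":0,"rz":0},{"dx":-0.15,"dy":1,"dz":0,"rx":0,"ry":0,"rz":0},{"dx":-0.15,"dy":1,"dz":0,"rx":0,"ry":0,"rz":0},{"dx":-0.15,"dy":1,"dz":0,"rx":0,"ry":0,"rz":0},{"dx":-0.1,"dy":1,"dz":0,"rx":0,"ry":0,"rz":0},{"dx":0,"dy":0,"dz":0,"rx":0,"ry":0,"rz":0},{"dx":0,"dy":0,"dz":0,"rx":0,"ry":0,"rz":0}]'
python3 -c "
from h import *
go(.564,.307,.12,80.3)
save('wrist','w17')"
```

```text
time: 29.5
tool_pos: [0.5397, 0.241, 0.1288]
orientation: [0.084, 0.996, -0.006, -0.015]
contact_force: [0.1, 0.1, -4.0]
finger_gap: 0.523
t 29.50 pos [0.5397 0.241  0.1288] jaw 80.3 tilt 1.82 gap 0.523 F [ 0.1  0.1 -4. ] q6 0.59
need units dx,dy,dz [-0.65  3.46  0.37]
yaw err world -0.0 -> rz units total 0.001 (rows of .286)
full turn units [-0.027 -0.054  0.001]
after turn: dx -0.64 dy 3.46 dz 0.44
```

View pics/w17.png

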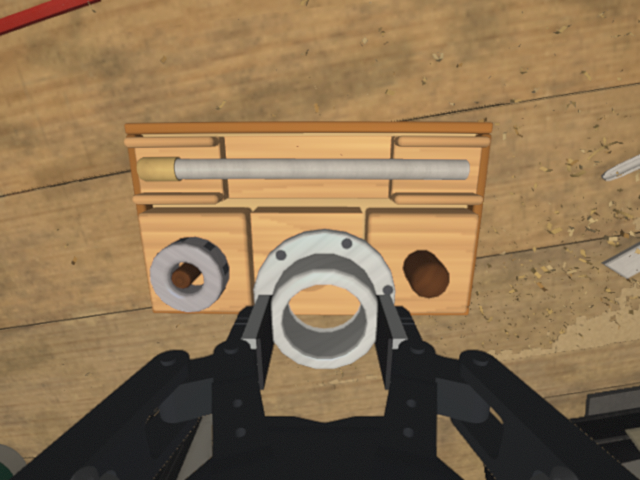

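```bash
python3 -c "
from h import *
c=get_calibration('wrist')
b=px2w(c,[(368,211),(476,211),(468,314),(366,314)],.032);print(b.mean(0),px2w(c,[(431,282)],.064))
print('nut',px2w(c,[(188,275)],.054))
b=px2w(c,[(138,169),(469,170)],.0325);print(b,b.mean(0))
go(.566,.307,.12,80.3)"
python3 -m crank '[{"dx":-0.4,"dy":1,"dz":0,"rx":-0.03,"ry":-0.05,"rz":0},{"dx":-0.3,"dy":1,"dz":0,"rx":0,"ry":0,"rz":0},{"dx":0,"dy":1,"dz":0,"rx":0,"ry":0,"rz":0},{"dx":0,"dy":0.3,"dz":0,"rx":0,"ry":0,"rz":0},{"dx":0,"dy":0,"dz":0,"rx":0,"ry":0,"rz":0},{"dx":0,"dy":0,"dz":0,"rx":0,"ry":0,"rz":0}]'
python3 -c "
from h import *
go(.566,.307,.10,80.3)
save('wrist','w18')"
```

```text
[0.56466731 0.30779246 0.032     ] [[0.56446185 0.30722353 0.064     ]]
nut [[0.53721815 0.14606248 0.054     ]]
[[0.46208672 0.12220177 0.0325    ]
 [0.50096858 0.34742486 0.0325    ]] [0.48152765 0.23481332 0.0325    ]
t 29.55 pos [0.5395 0.2409 0.1287] jaw 80.3 tilt 1.84 gap 0.529 F [-0.   0.6 -4.3] q6 0.59
need units dx,dy,dz [-0.76  3.48  0.36]
yaw err world -0.0 -> rz units total 0.001 (rows of .286)
full turn units [-0.027 -0.055  0.   ]
after turn: dx -0.75 dy 3.48 dz 0.43
time: 30.15
tool_pos: [0.5648, 0.3022, 0.1257]
orientation: [0.087, 0.996, 0.0, -0.002]
contact_force: [-1.1, -0.2, -3.8]
finger_gap: 0.52
t 30.15 pos [0.5648 0.3022 0.1257] jaw 80.0 tilt 0.18 gap 0.520 F [-1.1 -0.2 -3.8] q6 0.66
need units dx,dy,dz [-0.02  0.25  1.28]
yaw err world 0.3 -> rz units total -0.009 (rows of .286)
full turn units [ 0.    -0.006 -0.009]
after turn: dx -0.02 dy 0.25 dz 1.28
```

View pics/w18.png

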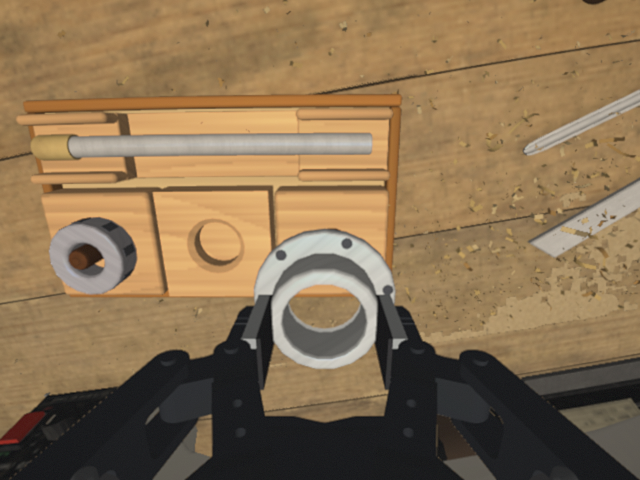

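```bash

python3 -m crank '[{"dx":-0.04,"dy":0.27,"dz":0.5,"rx":0,"ry":0,"rz":-0.01},{"dx":0,"dy":0,"dz":0.4,"rx":0,"ry":0,"rz":0},{"dx":0,"dy":0,"dz":0.3,"rx":0,"ry":0,"rz":0},{"dx":0,"dy":0,"dz":0,"rx":0,"ry":0,"rz":0},{"dx":0,"dy":0,"dz":0,"rx":0,"ry":0,"rz":0}]'
python3 -c "
from h import *
go(.5668,.307,.09,80.3)
save('wrist','w19')"
```

```text
time: 30.7
tool_pos: [0.5658, 0.3049, 0.0989]
orientation: [0.086, 0.996, -0.001, -0.003]
contact_force: [-0.1, 0.1, -3.7]
finger_gap: 0.521
t 30.70 pos [0.5658 0.3049 0.0989] jaw 80.2 tilt 0.30 gap 0.521 F [-0.1  0.1 -3.7] q6 0.67
need units dx,dy,dz [-0.03  0.11  0.44]
yaw err world 0.1 -> rz units total -0.004 (rows of .286)
full turn units [-0.004 -0.009 -0.004]
after turn: dx -0.03 dy 0.11 dz 0.44
```

View pics/w19.png

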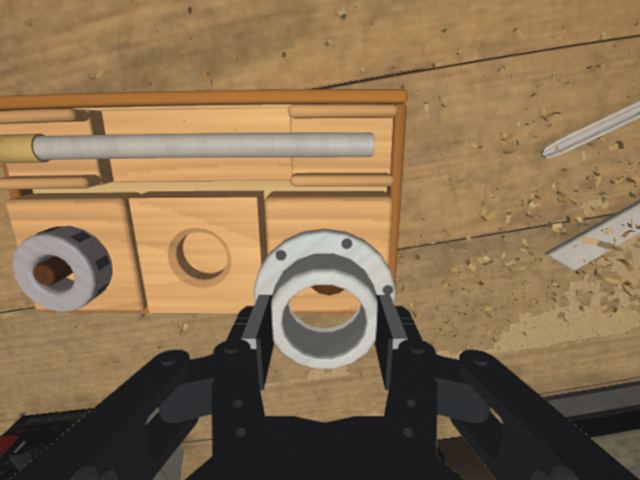

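```bash

python3 -m crank '[{"dx":-0.03,"dy":0.12,"dz":0.3,"rx":0,"ry":-0.01,"rz":0},{"dx":0,"dy":0,"dz":0.2,"rx":0,"ry":0,"rz":0},{"dx":0,"dy":0,"dz":0,"rx":0,"ry":0,"rz":0},{"dx":0,"dy":0,"dz":0,"rx":0,"ry":0,"rz":0}]'
python3 -c "
from h import *
go(.5668,.307,.047,80.3)
save('wrist','w20')"
```

```text
time: 31.15
tool_pos: [0.5672, 0.3075, 0.0885]
orientation: [0.086, 0.996, -0.001, 0.001]
contact_force: [0.7, 0.6, -2.8]
finger_gap: 0.522
t 31.15 pos [0.5672 0.3075 0.0885] jaw 80.2 tilt 0.11 gap 0.522 F [ 0.7  0.6 -2.8] q6 0.67
need units dx,dy,dz [ 0.02 -0.03  2.08]
yaw err world 0.1 -> rz units total -0.004 (rows of .286)
full turn units [-0.002  0.003 -0.004]
after turn: dx 0.01 dy -0.03 dz 2.08
```

View pics/w20.png

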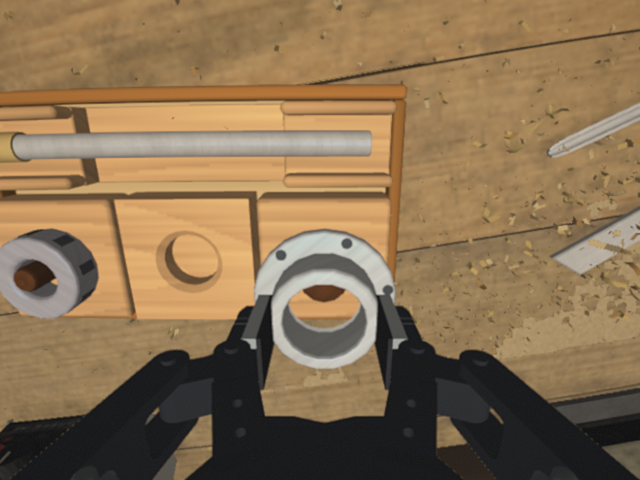

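```bash

python3 -m crank '[{"dx":0,"dy":0,"dz":0.4,"rx":0,"ry":0,"rz":0},{"dx":0,"dy":0,"dz":0.3,"rx":0,"ry":0,"rz":0},{"dx":0,"dy":0,"dz":0.2,"rx":0,"ry":0,"rz":0},{"dx":0,"dy":0,"dz":0,"rx":0,"ry":0,"rz":0}]'
python3 -c "
from h import *
go(.5668,.307,.047,80.3)
save('wrist','w21')"
```

```text
time: 31.6
tool_pos: [0.5672, 0.3075, 0.0691]
orientation: [0.086, 0.996, -0.001, 0.001]
contact_force: [0.4, -0.4, -3.6]
finger_gap: 0.522
t 31.60 pos [0.5672 0.3075 0.0691] jaw 80.2 tilt 0.12 gap 0.522 F [ 0.4 -0.4 -3.6] q6 0.67
need units dx,dy,dz [ 0.02 -0.03  1.1 ]
yaw err world 0.1 -> rz units total -0.004 (rows of .286)
full turn units [-0.002  0.003 -0.004]
after turn: dx 0.02 dy -0.03 dz 1.10
```

View pics/w21.png

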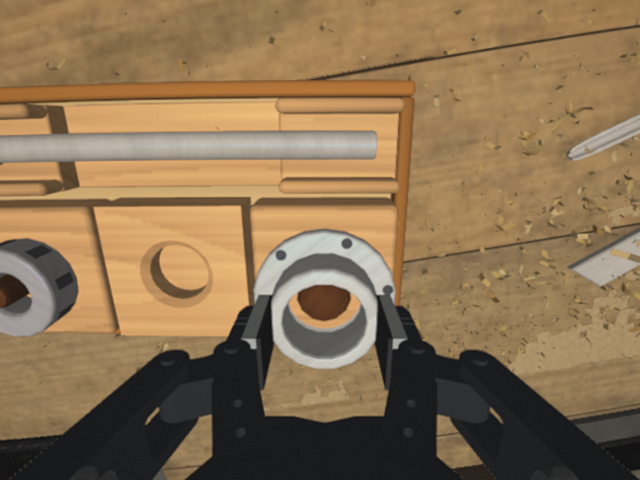

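```bash

python3 -m crank '[{"dx":0,"dy":0,"dz":0.4,"rx":0,"ry":0,"rz":0},{"dx":0,"dy":0,"dz":0.35,"rx":0,"ry":0,"rz":0},{"dx":0,"dy":0,"dz":0.25,"rx":0,"ry":0,"rz":0},{"dx":0,"dy":0,"dz":0.1,"rx":0,"ry":0,"rz":0},{"dx":0,"dy":0,"dz":0,"rx":0,"ry":0,"rz":0},{"dx":0,"dy":0,"dz":0,"rx":0,"ry":0,"rz":0}]'
python3 -c "
from h import *
go(.5668,.307,.047,80.3)
save('wrist','w22')"
```

```text
time: 32.25
tool_pos: [0.5683, 0.3079, 0.0478]
orientation: [0.086, 0.996, 0.0, 0.002]
contact_force: [0.1, -0.3, -3.8]
finger_gap: 0.521
t 32.25 pos [0.5683 0.3079 0.0478] jaw 80.2 tilt 0.25 gap 0.521 F [ 0.1 -0.3 -3.8] q6 0.67
need units dx,dy,dz [ 0.07 -0.06  0.04]
yaw err world 0.1 -> rz units total -0.004 (rows of .286)
full turn units [ 0.001  0.008 -0.004]
after turn: dx 0.07 dy -0.06 dz 0.04
```

View pics/w22.png

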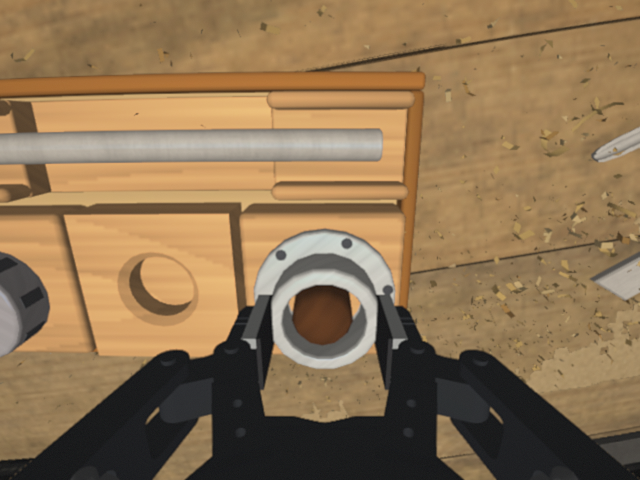

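```bash

python3 -m crank '[{"dx":0.05,"dy":-0.04,"dz":0.12,"rx":0,"ry":0,"rz":0},{"dx":0,"dy":0,"dz":0.1,"rx":0,"ry":0,"rz":0},{"dx":0,"dy":0,"dz":0,"rx":0,"ry":0,"rz":0}]'
python3 -c "
from h import *
go(.5668,.307,.047,80.3)"
```

```text
time: 32.6
tool_pos: [0.5685, 0.308, 0.0482]
orientation: [0.086, 0.996, 0.001, 0.004]
contact_force: [0.6, -0.4, -3.8]
finger_gap: 0.525
t 32.60 pos [0.5685 0.308  0.0482] jaw 80.2 tilt 0.54 gap 0.525 F [ 0.6 -0.4 -3.8] q6 0.67
need units dx,dy,dz [ 0.08 -0.06  0.06]
yaw err world 0.1 -> rz units total -0.005 (rows of .286)
full turn units [ 0.007  0.017 -0.005]
after turn: dx 0.08 dy -0.06 dz 0.06
```

```bash

python3 -m crank '[{"dx":0.1,"dy":-0.08,"dz":0.25,"rx":0,"ry":0.02,"rz":0},{"dx":0,"dy":0,"dz":0.15,"rx":0,"ry":0,"rz":0},{"dx":0,"dy":0,"dz":0,"rx":0,"ry":0,"rz":0}]'
python3 -c "
from h import *
go(.5668,.307,.047,80.3)"
```

```text
time: 32.9
tool_pos: [0.569, 0.3083, 0.0485]
orientation: [0.086, 0.996, 0.005, 0.003]
contact_force: [0.3, 0.2, -3.7]
finger_gap: 0.525
t 32.90 pos [0.569  0.3083 0.0485] jaw 80.2 tilt 0.64 gap 0.525 F [ 0.3  0.2 -3.7] q6 0.67
need units dx,dy,dz [ 0.1  -0.08  0.07]
yaw err world 0.1 -> rz units total -0.005 (rows of .286)
full turn units [ 0.018  0.011 -0.005]
after turn: dx 0.10 dy -0.08 dz 0.07
```

```bash

python3 -m crank '[{"dx":0,"dy":0,"dz":0,"rx":0,"ry":0,"rz":0},{"dx":0,"dy":0,"dz":0,"rx":0,"ry":0,"rz":0},{"dx":0,"dy":0,"dz":0,"rx":0,"ry":0,"rz":0}]' -0.5
python3 -m crank '[{"dx":0,"dy":0,"dz":-0.5,"rx":0,"ry":0,"rz":0},{"dx":0,"dy":0,"dz":-1,"rx":0,"ry":0,"rz":0},{"dx":0,"dy":0,"dz":-1,"rx":0,"ry":0,"rz":0},{"dx":0,"dy":0,"dz":-1,"rx":0,"ry":0,"rz":0},{"dx":0,"dy":0,"dz":-1,"rx":0,"ry":0,"rz":0},{"dx":0,"dy":0,"dz":-1,"rx":0,"ry":0,"rz":0},{"dx":0,"dy":0,"dz":0,"rx":0,"ry":0,"rz":0}]'
python3 -c "
from h import *
go(.518,-.412,.15,0)
save('wrist','w23');save('scene','s2')
a=cv2.imread('pics/s2.png');cv2.imwrite('pics/s2c.png',cv2.resize(a[160:270,210:350],None,fx=5,fy=5))"
```

```text
time: 33.2
tool_pos: [0.5704, 0.309, 0.0487]
orientation: [0.086, 0.996, 0.006, 0.004]
contact_force: [0.2, 0.7, 0.2]
finger_gap: 0.747
time: 33.9
tool_pos: [0.5698, 0.3081, 0.1644]
orientation: [0.086, 0.996, 0.006, 0.004]
contact_force: [0.5, 0.2, -1.0]
finger_gap: 0.748
t 33.90 pos [0.5698 0.3081 0.1644] jaw 80.2 tilt 0.82 gap 0.748 F [ 0.5  0.2 -1. ] q6 0.67
need units dx,dy,dz [ -3.59 -35.93   0.32]
yaw err world -80.2 -> rz units total 2.672 (rows of .286)
full turn units [ 0.03  -0.003  2.672]
after turn: dx -36.01 dy -2.59 dz 0.72
```

View pics/w23.png

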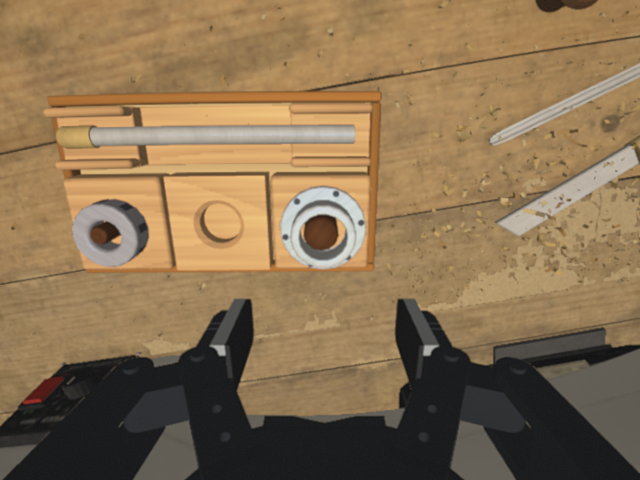

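View pics/s2c.png

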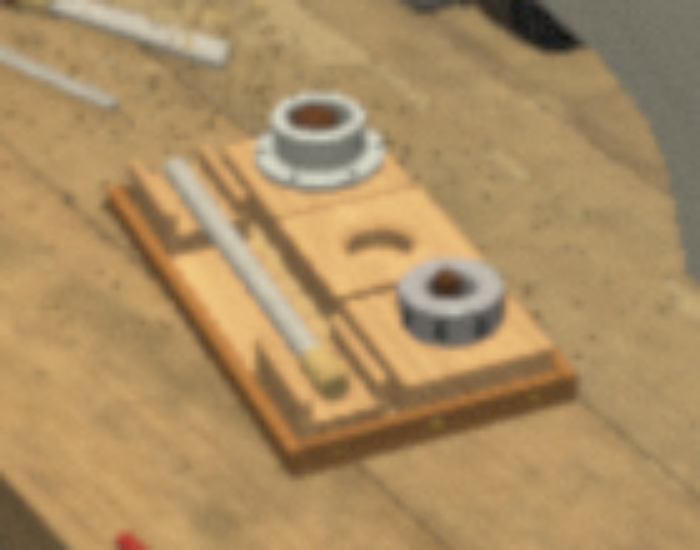

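```bash
python3 -c "
from h import *
c=get_calibration('top')
print('pink',px2w(c,[(480,205)],.066))"
python3 -m crank '[{"dx":0,"dy":0,"dz":-0.1,"rx":0.03,"ry":0,"rz":0.28},{"dx":0,"dy":0,"dz":-0.1,"rx":0,"ry":0,"rz":0.28},{"dx":0,"dy":0,"dz":-0.1,"rx":0,"ry":0,"rz":0.28},{"dx":0,"dy":0,"dz":-0.1,"rx":0,"ry":0,"rz":0.28},{"dx":0,"dy":0,"dz":-0.1,"rx":0,"ry":0,"rz":0.28},{"dx":0,"dy":0,"dz":-0.1,"rx":0,"ry":0,"rz":0.28},{"dx":0,"dy":0,"dz":-0.1,"rx":0,"ry":0,"rz":0.28},{"dx":0,"dy":0,"dz":-0.1,"rx":0,"ry":0,"rz":0.28},{"dx":0,"dy":0,"dz":-0.1,"rx":0,"ry":0,"rz":0.28},{"dx":0,"dy":0,"dz":-0.1,"rx":0,"ry":0,"rz":0.28}]' -0.2
python3 -c "
from h import *
go(.518,-.412,.17,-10)"
```

```text
pink [[ 0.59474    -0.39628865  0.066     ]]
time: 35.0
tool_pos: [0.5594, 0.3027, 0.1605]
orientation: [0.743, 0.67, -0.019, -0.001]
contact_force: [-0.4, -0.2, -0.2]
finger_gap: 0.597
t 35.00 pos [0.5594 0.3027 0.1605] jaw -5.9 tilt 2.13 gap 0.597 F [-0.4 -0.2 -0.2] q6 2.17
need units dx,dy,dz [-35.76   1.63   0.44]
yaw err world -4.1 -> rz units total 0.135 (rows of .286)
full turn units [-0.047  0.053  0.136]
after turn: dx -35.55 dy 4.17 dz -0.48
```

```bash

python3 -m crank '[{"dx":-1,"dy":0.1,"dz":-0.1,"rx":-0.05,"ry":0.05,"rz":0.13},{"dx":-1,"dy":0.1,"dz":-0.1,"rx":0,"ry":0,"rz":0},{"dx":-1,"dy":0.1,"dz":-0.1,"rx":0,"ry":0,"rz":0},{"dx":-1,"dy":0.1,"dz":-0.1,"rx":0,"ry":0,"rz":0},{"dx":-1,"dy":0.1,"dz":-0.1,"rx":0,"ry":0,"rz":0},{"dx":-1,"dy":0.1,"dz":-0.1,"rx":0,"ry":0,"rz":0},{"dx":-1,"dy":0.1,"dz":-0.1,"rx":0,"ry":0,"rz":0},{"dx":-1,"dy":0.1,"dz":-0.1,"rx":0,"ry":0,"rz":0},{"dx":-1,"dy":0.1,"dz":-0.1,"rx":0,"ry":0,"rz":0},{"dx":-1,"dy":0.1,"dz":-0.1,"rx":0,"ry":0,"rz":0}]'
python3 -c "
from h import *
go(.518,-.412,.17,-10)"
```

```text
time: 36.0
tool_pos: [0.5345, 0.0947, 0.1617]
orientation: [0.765, 0.644, -0.015, -0.005]
contact_force: [-0.4, -0.7, 0.1]
finger_gap: 0.598
t 36.00 pos [0.5345 0.0947 0.1617] jaw -9.8 tilt 1.87 gap 0.598 F [-0.4 -0.7  0.1] q6 1.92
need units dx,dy,dz [-25.11   3.49  -0.09]
yaw err world -0.2 -> rz units total 0.006 (rows of .286)
full turn units [-0.054  0.032  0.007]
after turn: dx -25.09 dy 3.58 dz -0.41
```

```bash

python3 -m crank '[{"dx":-1,"dy":0.15,"dz":-0.1,"rx":-0.05,"ry":0.03,"rz":0},{"dx":-1,"dy":0.15,"dz":-0.1,"rx":0,"ry":0,"rz":0},{"dx":-1,"dy":0.15,"dz":-0.1,"rx":0,"ry":0,"rz":0},{"dx":-1,"dy":0.15,"dz":-0.1,"rx":0,"ry":0,"rz":0},{"dx":-1,"dy":0.15,"dz":-0.1,"rx":0,"ry":0,"rz":0},{"dx":-1,"dy":0.15,"dz":-0.1,"rx":0,"ry":0,"rz":0},{"dx":-1,"dy":0.15,"dz":-0.1,"rx":0,"ry":0,"rz":0},{"dx":-1,"dy":0.15,"dz":-0.1,"rx":0,"ry":0,"rz":0},{"dx":-1,"dy":0.15,"dz":-0.1,"rx":0,"ry":0,"rz":0},{"dx":-1,"dy":0.15,"dz":-0.1,"rx":0,"ry":0,"rz":0}]'
python3 -c "
from h import *
go(.518,-.412,.17,-10)"
python3 -m crank '[{"dx":-1,"dy":0.15,"dz":-0.1,"rx":0,"ry":0,"rz":0},{"dx":-1,"dy":0.15,"dz":-0.1,"rx":0,"ry":0,"rz":0},{"dx":-1,"dy":0.15,"dz":-0.1,"rx":0,"ry":0,"rz":0},{"dx":-1,"dy":0.15,"dz":-0.1,"rx":0,"ry":0,"rz":0},{"dx":-1,"dy":0.15,"dz":-0.1,"rx":0,"ry":0,"rz":0},{"dx":-1,"dy":0.15,"dz":-0.1,"rx":0,"ry":0,"rz":0},{"dx":-1,"dy":0.15,"dz":-0.1,"rx":0,"ry":0,"rz":0},{"dx":-1,"dy":0.15,"dz":-0.1,"rx":0,"ry":0,"rz":0},{"dx":0,"dy":0,"dz":0,"rx":0,"ry":0,"rz":0},{"dx":0,"dy":0,"dz":0,"rx":0,"ry":0,"rz":0}]'
python3 -c "
from h import *
go(.518,-.412,.15,-10)
save('wrist','w24')"
```

```text
time: 37.0
tool_pos: [0.5182, -0.1154, 0.1649]
orientation: [0.765, 0.644, -0.012, -0.011]
contact_force: [0.4, -0.7, -0.3]
finger_gap: 0.6
t 37.00 pos [ 0.5182 -0.1154  0.1649] jaw -9.8 tilt 1.88 gap 0.600 F [ 0.4 -0.7 -0.3] q6 1.53
need units dx,dy,dz [-14.62   2.5   -0.27]
yaw err world -0.2 -> rz units total 0.007 (rows of .286)
full turn units [-0.062  0.009  0.007]
after turn: dx -14.61 dy 2.56 dz -0.26
time: 38.0
tool_pos: [0.5047, -0.2824, 0.1622]
orientation: [0.766, 0.642, -0.019, -0.025]
contact_force: [-1.0, 0.5, 0.6]
finger_gap: 0.602
t 38.00 pos [ 0.5047 -0.2824  0.1622] jaw -10.0 tilt 3.63 gap 0.602 F [-1.   0.5  0.6] q6 1.24
need units dx,dy,dz [-6.27  1.81  0.48]
yaw err world -0.0 -> rz units total 0.000 (rows of .286)
full turn units [-0.121 -0.005  0.   ]
after turn: dx -6.26 dy 1.78 dz 0.61
```

View pics/w24.png

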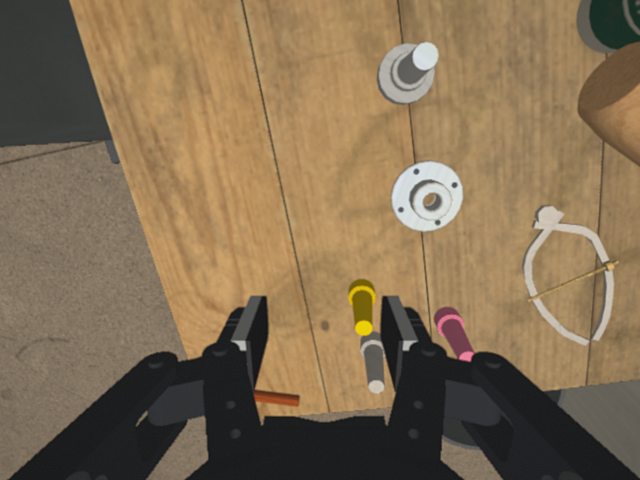

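```bash
python3 -c "
from h import *
c=get_calibration('wrist')
print(px2w(c,[(376,386)],.066),px2w(c,[(372,343)],.012))"
python3 -m crank '[{"dx":-0.9,"dy":0.3,"dz":0,"rx":-0.12,"ry":0,"rz":0},{"dx":-0.9,"dy":0.3,"dz":0,"rx":0,"ry":0,"rz":0},{"dx":-0.9,"dy":0.3,"dz":0,"rx":0,"ry":0,"rz":0},{"dx":-0.9,"dy":0.3,"dz":0,"rx":0,"ry":0,"rz":0},{"dx":-0.6,"dy":0.2,"dz":0,"rx":0,"ry":0,"rz":0},{"dx":0,"dy":0,"dz":0,"rx":0,"ry":0,"rz":0},{"dx":0,"dy":0,"dz":0,"rx":0,"ry":0,"rz":0}]'
python3 -c "
from h import *
go(.518,-.412,.15,-10)
save('wrist','w25')"
```

```text
[[ 0.52023403 -0.41066901  0.066     ]] [[ 0.52113664 -0.40557736  0.012     ]]
time: 38.75
tool_pos: [0.5176, -0.3633, 0.1569]
orientation: [0.763, 0.647, 0.001, -0.006]
contact_force: [-0.0, 0.4, -0.0]
finger_gap: 0.601
t 38.75 pos [ 0.5176 -0.3633  0.1569] jaw -9.4 tilt 0.65 gap 0.601 F [-0.   0.4 -0. ] q6 1.12
need units dx,dy,dz [-2.4   0.42  0.32]
yaw err world -0.6 -> rz units total 0.020 (rows of .286)
full turn units [-0.014 -0.017  0.02 ]
after turn: dx -2.39 dy 0.44 dz 0.35
```

View pics/w25.png

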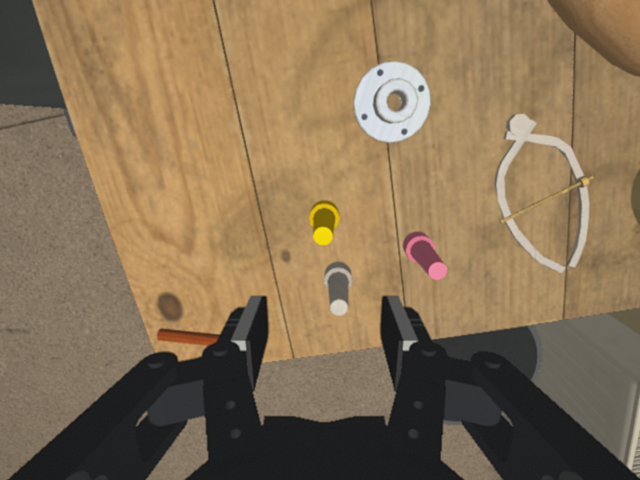

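```bash
python3 -c "
from h import *
c=get_calibration('wrist')
print(px2w(c,[(339,307)],.066),px2w(c,[(338,273)],.014))
go(.5195,-.4115,.12,-10)
a=cv2.imread('pics/w25.png');cv2.imwrite('pics/w25c.png',cv2.resize(a[190:330,290:460],None,fx=4,fy=4))"
```

```text
[[ 0.52043724 -0.41142811  0.066     ]] [[ 0.52218934 -0.40589347  0.014     ]]
t 38.80 pos [ 0.5176 -0.3632  0.1569] jaw -9.4 tilt 0.65 gap 0.602 F [1.  0.2 0.2] q6 1.12
need units dx,dy,dz [-2.38  0.5   1.82]
yaw err world -0.6 -> rz units total 0.020 (rows of .286)
full turn units [-0.014 -0.017  0.02 ]
after turn: dx -2.36 dy 0.51 dz 1.85
```

View pics/w25c.png

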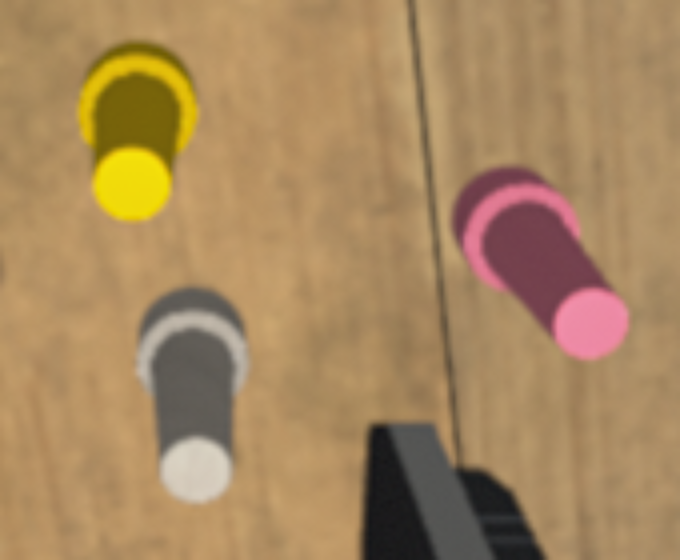

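```bash

python3 -m crank '[{"dx":-0.9,"dy":0.25,"dz":0.3,"rx":-0.01,"ry":-0.02,"rz":0.02},{"dx":-0.9,"dy":0.25,"dz":0.3,"rx":0,"ry":0,"rz":0},{"dx":-0.4,"dy":0,"dz":0.3,"rx":0,"ry":0,"rz":0},{"dx":0,"dy":0,"dz":0.3,"rx":0,"ry":0,"rz":0},{"dx":0,"dy":0,"dz":0,"rx":0,"ry":0,"rz":0},{"dx":0,"dy":0,"dz":0,"rx":0,"ry":0,"rz":0}]'
python3 -c "
from h import *
go(.5198,-.4118,.036,-10)
save('wrist','w26')"
```

```text
time: 39.4
tool_pos: [0.5201, -0.4086, 0.1304]
orientation: [0.766, 0.643, -0.002, -0.0]
contact_force: [-0.5, 1.3, 0.3]
finger_gap: 0.6
t 39.40 pos [ 0.5201 -0.4086  0.1304] jaw -9.9 tilt 0.20 gap 0.600 F [-0.5  1.3  0.3] q6 1.08
need units dx,dy,dz [-0.15  0.03  4.72]
yaw err world -0.1 -> rz units total 0.003 (rows of .286)
full turn units [-0.005  0.005  0.003]
after turn: dx -0.16 dy 0.01 dz 4.72
```

View pics/w26.png

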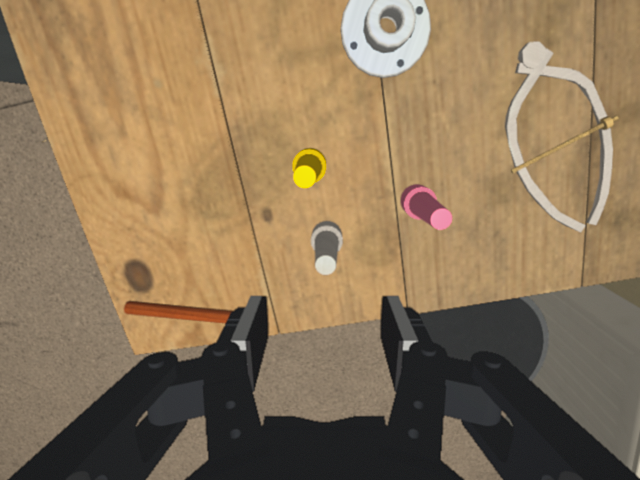

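```bash
python3 -c "
from h import *
c=get_calibration('wrist')
print(px2w(c,[(325,264.5)],.066),px2w(c,[(326.5,239)],.014))"
python3 -m crank '[{"dx":-0.15,"dy":0.02,"dz":0.5,"rx":0,"ry":0,"rz":0},{"dx":0,"dy":0,"dz":0.9,"rx":0,"ry":0,"rz":0},{"dx":0,"dy":0,"dz":0.9,"rx":0,"ry":0,"rz":0},{"dx":0,"dy":0,"dz":0.7,"rx":0,"ry":0,"rz":0},{"dx":0,"dy":0,"dz":0,"rx":0,"ry":0,"rz":0},{"dx":0,"dy":0,"dz":0,"rx":0,"ry":0,"rz":0}]'
python3 -c "
from h import *
go(.5198,-.4122,.036,-10)"
```

```text
[[ 0.51993642 -0.4114024   0.066     ]] [[ 0.52118161 -0.41129992  0.014     ]]
time: 40.05
tool_pos: [0.5209, -0.4109, 0.0687]
orientation: [0.765, 0.644, -0.001, 0.001]
contact_force: [1.1, -0.4, -0.5]
finger_gap: 0.601
t 40.05 pos [ 0.5209 -0.4109  0.0687] jaw -9.8 tilt 0.23 gap 0.601 F [ 1.1 -0.4 -0.5] q6 1.07
need units dx,dy,dz [-0.07 -0.04  1.63]
yaw err world -0.2 -> rz units total 0.008 (rows of .286)
full turn units [0.    0.008 0.008]
after turn: dx -0.07 dy -0.04 dz 1.63
```

```bash

python3 -m crank '[{"dx":-0.05,"dy":0,"dz":0.6,"rx":0,"ry":0.01,"rz":0.01},{"dx":0,"dy":0,"dz":0.6,"rx":0,"ry":0,"rz":0},{"dx":0,"dy":0,"dz":0.4,"rx":0,"ry":0,"rz":0},{"dx":0,"dy":0,"dz":0,"rx":0,"ry":0,"rz":0},{"dx":0,"dy":0,"dz":0,"rx":0,"ry":0,"rz":0}]'
python3 -c "
from h import *
go(.5205,-.4118,.036,-10)"
```

```text
time: 40.55
tool_pos: [0.5217, -0.4127, 0.0356]
orientation: [0.766, 0.642, 0.001, 0.001]
contact_force: [0.5, -0.4, 0.5]
finger_gap: 0.6
t 40.55 pos [ 0.5217 -0.4127  0.0356] jaw -10.1 tilt 0.16 gap 0.600 F [ 0.5 -0.4  0.5] q6 1.08
need units dx,dy,dz [ 0.03 -0.07 -0.02]
yaw err world 0.1 -> rz units total -0.002 (rows of .286)
full turn units [ 0.005 -0.001 -0.002]
after turn: dx 0.03 dy -0.07 dz -0.02
```

```bash

python3 -m crank '[{"dx":0,"dy":0,"dz":0,"rx":0,"ry":0,"rz":0},{"dx":0,"dy":0,"dz":0,"rx":0,"ry":0,"rz":0},{"dx":0,"dy":0,"dz":0,"rx":0,"ry":0,"rz":0},{"dx":0,"dy":0,"dz":0,"rx":0,"ry":0,"rz":0},{"dx":0,"dy":0,"dz":0,"rx":0,"ry":0,"rz":0}]' 1 40
python3 -m crank '[{"dx":0,"dy":0,"dz":-0.5,"rx":0,"ry":0,"rz":0},{"dx":0,"dy":0,"dz":-1,"rx":0,"ry":0,"rz":0},{"dx":0,"dy":0,"dz":-1,"rx":0,"ry":0,"rz":0},{"dx":0,"dy":0,"dz":-1,"rx":0,"ry":0,"rz":0},{"dx":0,"dy":0,"dz":-1,"rx":0,"ry":0,"rz":0},{"dx":0,"dy":0,"dz":-1,"rx":0,"ry":0,"rz":0},{"dx":0,"dy":0,"dz":-0.5,"rx":0,"ry":0,"rz":0},{"dx":0,"dy":0,"dz":0,"rx":0,"ry":0,"rz":0}]'
python3 -c "
from h import *
go(.5505,.2245,.17,-10)
save('wrist','w27');save('scene','s3')
a=cv2.imread('pics/s3.png');cv2.imwrite('pics/s3c.png',cv2.resize(a[200:400,350:550],None,fx=3,fy=3))"
```

```text
time: 41.05
tool_pos: [0.5222, -0.4131, 0.0367]
orientation: [0.766, 0.642, 0.001, 0.002]
contact_force: [0.0, -0.6, -0.2]
finger_gap: 0.197
time: 41.85
tool_pos: [0.5213, -0.4124, 0.1647]
orientation: [0.766, 0.642, 0.001, 0.002]
contact_force: [0.4, -0.9, -1.6]
finger_gap: 0.197
t 41.85 pos [ 0.5213 -0.4124  0.1647] jaw -10.1 tilt 0.23 gap 0.197 F [ 0.4 -0.9 -1.6] q6 1.08
need units dx,dy,dz [31.61 -4.13 -0.29]
yaw err world 0.1 -> rz units total -0.002 (rows of .286)
full turn units [ 0.008  0.    -0.002]
after turn: dx 31.62 dy -4.09 dz -0.27
```

View pics/w27.png

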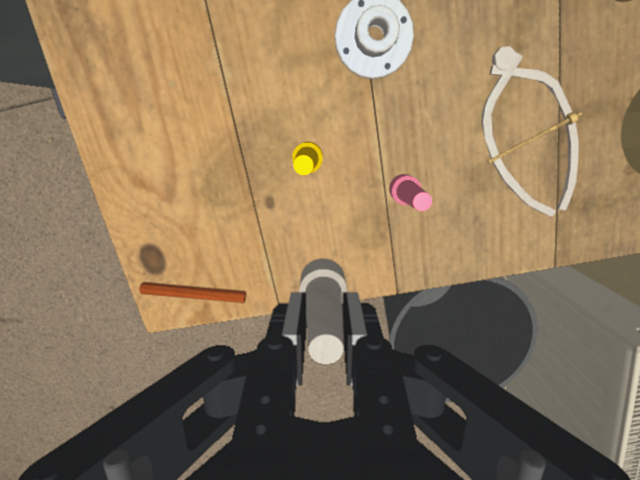

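View pics/s3c.png

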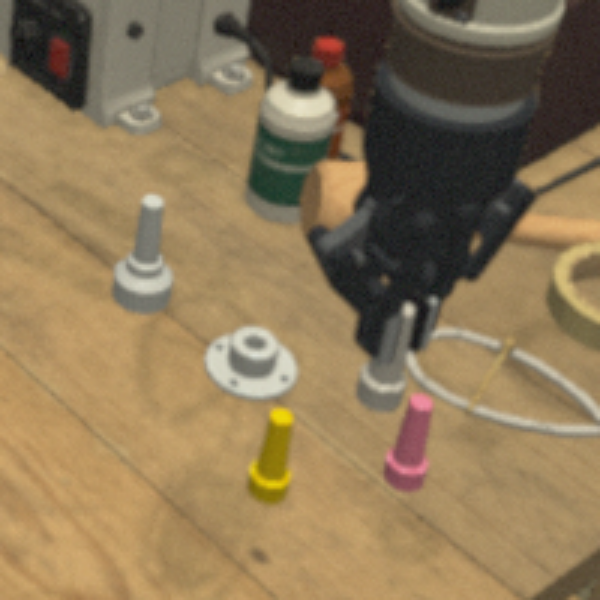

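```bash
python3 -c "
from h import *
c=get_calibration('wrist');s=manip.state()
r=R.from_quat(s['orientation']).as_matrix()
for p,z in (((325.5,349),.0297),((322,283),-.017)):
  q=px2w(c,[p],s['tool_pos'][2]+z)[0];print(q,r.T@(q-s['tool_pos']))"
python3 -m crank '[{"dx":1,"dy":-0.12,"dz":-0.1,"rx":0,"ry":0,"rz":0},{"dx":1,"dy":-0.12,"dz":-0.1,"rx":0,"ry":0,"rz":0},{"dx":1,"dy":-0.12,"dz":-0.1,"rx":0,"ry":0,"rz":0},{"dx":1,"dy":-0.12,"dz":-0.1,"rx":0,"ry":0,"rz":0},{"dx":1,"dy":-0.12,"dz":-0.1,"rx":0,"ry":0,"rz":0},{"dx":1,"dy":-0.12,"dz":-0.1,"rx":0,"ry":0,"rz":0},{"dx":1,"dy":-0.12,"dz":-0.1,"rx":0,"ry":0,"rz":0},{"dx":1,"dy":-0.12,"dz":-0.1,"rx":0,"ry":0,"rz":0},{"dx":1,"dy":-0.12,"dz":-0.1,"rx":0,"ry":0,"rz":0},{"dx":1,"dy":-0.12,"dz":-0.1,"rx":0,"ry":0,"rz":0}]'
python3 -c "
from h import *
go(.5505,.2245,.17,-10)"
```

```text
[ 0.52109291 -0.41146586  0.19228331] [ 0.00052732  0.0004893  -0.02969875]
[ 0.52064908 -0.40543613  0.14558331] [ 0.00632738 -0.00106229  0.01700667]
time: 42.95
tool_pos: [0.5232, -0.2019, 0.1661]
orientation: [0.768, 0.64, -0.005, -0.014]
contact_force: [0.8, -0.2, -1.6]
finger_gap: 0.198
t 42.95 pos [ 0.5232 -0.2019  0.1661] jaw -10.4 tilt 1.71 gap 0.198 F [ 0.8 -0.2 -1.6] q6 1.38
need units dx,dy,dz [21.22 -2.51  0.1 ]
yaw err world 0.4 -> rz units total -0.013 (rows of .286)
full turn units [-0.053 -0.021 -0.014]
after turn: dx 21.23 dy -2.36 dz -0.20
```

```bash

python3 -m crank '[{"dx":1,"dy":-0.12,"dz":-0.1,"rx":-0.05,"ry":-0.02,"rz":-0.01},{"dx":1,"dy":-0.12,"dz":-0.1,"rx":0,"ry":0,"rz":0},{"dx":1,"dy":-0.12,"dz":-0.1,"rx":0,"ry":0,"rz":0},{"dx":1,"dy":-0.12,"dz":-0.1,"rx":0,"ry":0,"rz":0},{"dx":1,"dy":-0.12,"dz":-0.1,"rx":0,"ry":0,"rz":0},{"dx":1,"dy":-0.12,"dz":-0.1,"rx":0,"ry":0,"rz":0},{"dx":1,"dy":-0.12,"dz":-0.1,"rx":0,"ry":0,"rz":0},{"dx":1,"dy":-0.12,"dz":-0.1,"rx":0,"ry":0,"rz":0},{"dx":1,"dy":-0.12,"dz":-0.1,"rx":0,"ry":0,"rz":0},{"dx":1,"dy":-0.12,"dz":-0.1,"rx":0,"ry":0,"rz":0}]'
python3 -c "
from h import *
go(.5505,.2245,.17,-10)"
```

```text
time: 43.95
tool_pos: [0.5245, 0.0094, 0.1715]
orientation: [0.767, 0.642, -0.01, -0.012]
contact_force: [-0.2, -1.3, -1.6]
finger_gap: 0.191
t 43.95 pos [0.5245 0.0094 0.1715] jaw -10.1 tilt 1.77 gap 0.191 F [-0.2 -1.3 -1.6] q6 1.76
need units dx,dy,dz [10.82 -0.61  0.09]
yaw err world 0.1 -> rz units total -0.004 (rows of .286)
full turn units [-0.059  0.001 -0.004]
after turn: dx 10.82 dy -0.59 dz 0.08
```

```bash

python3 -m crank '[{"dx":1,"dy":-0.05,"dz":-0.1,"rx":-0.06,"ry":0,"rz":0},{"dx":1,"dy":-0.05,"dz":-0.1,"rx":0,"ry":0,"rz":0},{"dx":1,"dy":-0.05,"dz":-0.1,"rx":0,"ry":0,"rz":0},{"dx":1,"dy":-0.05,"dz":-0.1,"rx":0,"ry":0,"rz":0},{"dx":1,"dy":-0.05,"dz":-0.1,"rx":0,"ry":0,"rz":0},{"dx":1,"dy":-0.05,"dz":0,"rx":0,"ry":0,"rz":0},{"dx":1,"dy":-0.05,"dz":0,"rx":0,"ry":0,"rz":0},{"dx":1,"dy":-0.05,"dz":0,"rx":0,"ry":0,"rz":0},{"dx":0.8,"dy":-0.05,"dz":0,"rx":0,"ry":0,"rz":0},{"dx":0,"dy":0,"dz":0,"rx":0,"ry":0,"rz":0}]'
python3 -m crank '[{"dx":0,"dy":0,"dz":0,"rx":0,"ry":0,"rz":0},{"dx":0,"dy":0,"dz":0,"rx":0,"ry":0,"rz":0}]'
python3 -c "
from h import *
go(.5505,.2245,.12,-10)
save('wrist','w28')"
```

```text
time: 44.95
tool_pos: [0.5374, 0.1922, 0.1657]
orientation: [0.765, 0.643, -0.012, -0.006]
contact_force: [-0.2, -0.2, -2.0]
finger_gap: 0.201
time: 45.15
tool_pos: [0.5364, 0.1914, 0.1643]
orientation: [0.765, 0.643, -0.014, -0.006]
contact_force: [0.9, 0.3, -1.2]
finger_gap: 0.194
t 45.15 pos [0.5364 0.1914 0.1643] jaw -9.9 tilt 1.71 gap 0.194 F [ 0.9  0.3 -1.2] q6 2.09
need units dx,dy,dz [1.78 0.47 2.18]
yaw err world -0.1 -> rz units total 0.003 (rows of .286)
full turn units [-0.051  0.025  0.003]
after turn: dx 1.75 dy 0.41 dz 2.21
```

View pics/w28.png

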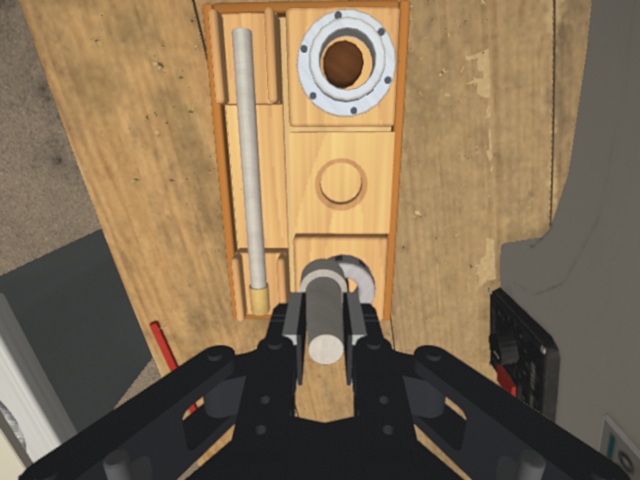

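```bash
python3 -c "
from h import *
c=get_calibration('wrist')
print(px2w(c,[(341,183.5)],.032))"
python3 -m crank '[{"dx":0.9,"dy":0.2,"dz":0.3,"rx":-0.05,"ry":0.03,"rz":0},{"dx":0.7,"dy":0.2,"dz":0.3,"rx":0,"ry":0,"rz":0},{"dx":0,"dy":0,"dz":0.5,"rx":0,"ry":0,"rz":0},{"dx":0,"dy":0,"dz":0.4,"rx":0,"ry":0,"rz":0},{"dx":0,"dy":0,"dz":0,"rx":0,"ry":0,"rz":0},{"dx":0,"dy":0,"dz":0,"rx":0,"ry":0,"rz":0}]'
python3 -c "
from h import *
go(.5505,.2245,.09,-10)
save('wrist','w29')"
```

```text
[[0.55242341 0.22591047 0.032     ]]
time: 45.8
tool_pos: [0.5501, 0.2179, 0.1319]
orientation: [0.767, 0.641, -0.001, -0.001]
contact_force: [0.3, -0.6, -0.4]
finger_gap: 0.194
t 45.80 pos [0.5501 0.2179 0.1319] jaw -10.2 tilt 0.11 gap 0.194 F [ 0.3 -0.6 -0.4] q6 2.13
need units dx,dy,dz [ 0.33 -0.04  2.1 ]
yaw err world 0.2 -> rz units total -0.008 (rows of .286)
full turn units [-0.004  0.    -0.008]
after turn: dx 0.33 dy -0.04 dz 2.10
```

View pics/w29.png

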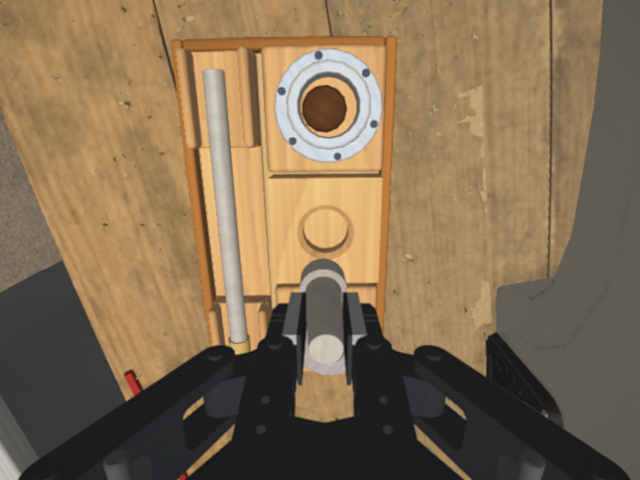

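```bash
python3 -c "
from h import *
c=get_calibration('wrist')
print(px2w(c,[(326,230.5)],.032))"
python3 -m crank '[{"dx":0.33,"dy":0,"dz":0.5,"rx":0,"ry":0,"rz":0},{"dx":0,"dy":0,"dz":0.6,"rx":0,"ry":0,"rz":0},{"dx":0,"dy":0,"dz":0.6,"rx":0,"ry":0,"rz":0},{"dx":0,"dy":0,"dz":0,"rx":0,"ry":0,"rz":0},{"dx":0,"dy":0,"dz":0,"rx":0,"ry":0,"rz":0}]'
python3 -c "
from h import *
go(.5508,.2238,.08,-10)
save('wrist','w30')"
```

```text
[[0.55290203 0.22686294 0.032     ]]
time: 46.35
tool_pos: [0.5511, 0.2245, 0.0948]
orientation: [0.767, 0.641, -0.001, -0.001]
contact_force: [0.6, 0.3, -0.6]
finger_gap: 0.195
t 46.35 pos [0.5511 0.2245 0.0948] jaw -10.3 tilt 0.14 gap 0.195 F [ 0.6  0.3 -0.6] q6 2.14
need units dx,dy,dz [-0.04 -0.01  0.74]
yaw err world 0.3 -> rz units total -0.009 (rows of .286)
full turn units [-0.004  0.001 -0.009]
after turn: dx -0.04 dy -0.01 dz 0.74
```

View pics/w30.png

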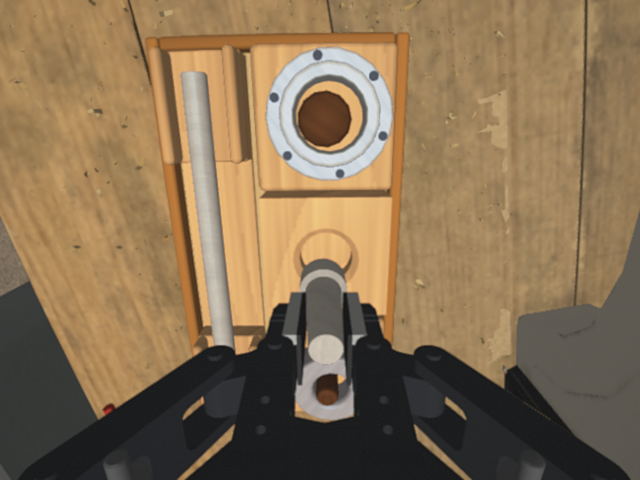

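```bash

python3 -m crank '[{"dx":0.08,"dy":0,"dz":0.5,"rx":0,"ry":0,"rz":-0.01},{"dx":0,"dy":0,"dz":0.4,"rx":0,"ry":0,"rz":0},{"dx":0,"dy":0,"dz":0,"rx":0,"ry":0,"rz":0},{"dx":0,"dy":0,"dz":0,"rx":0,"ry":0,"rz":0}]'
python3 -c "
from h import *
go(.5515,.2255,.052,-10)
save('wrist','w31');save('scene','s4')
a=cv2.imread('pics/w31.png');cv2.imwrite('pics/w31c.png',cv2.resize(a[190:370,240:420],None,fx=3.3,fy=3.3))
a=cv2.imread('pics/s4.png');cv2.imwrite('pics/s4c.png',cv2.resize(a[130:270,200:360],None,fx=4.5,fy=4.5))"
```

```text
time: 46.8
tool_pos: [0.5516, 0.2262, 0.0757]
orientation: [0.766, 0.643, -0.001, -0.001]
contact_force: [0.9, 0.0, -0.9]
finger_gap: 0.195
t 46.80 pos [0.5516 0.2262 0.0757] jaw -9.9 tilt 0.10 gap 0.195 F [ 0.9  0.  -0.9] q6 2.13
need units dx,dy,dz [-0.04  0.    1.18]
yaw err world -0.1 -> rz units total 0.002 (rows of .286)
full turn units [-0.003  0.     0.002]
after turn: dx -0.04 dy 0.00 dz 1.18
```

View pics/w31c.png

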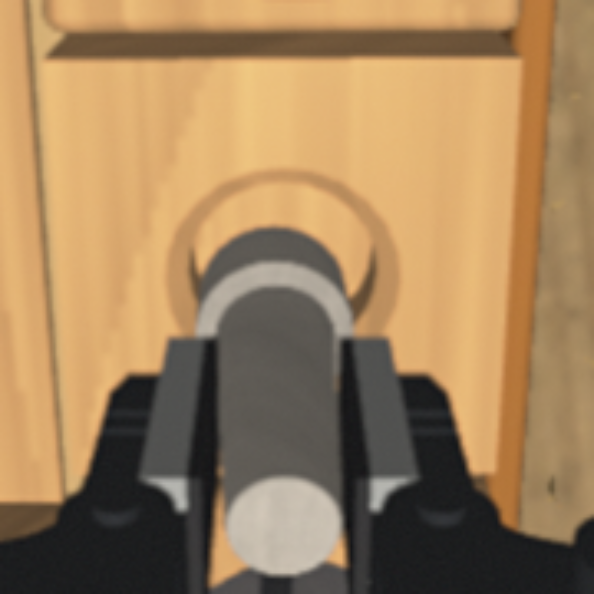

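View pics/s4c.png

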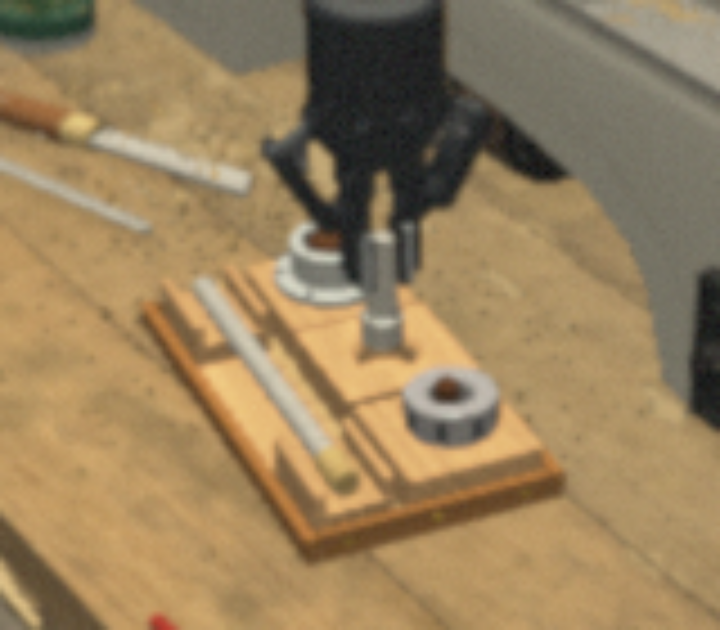

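```bash

python3 -m crank '[{"dx":0,"dy":0.09,"dz":0.25,"rx":0,"ry":0,"rz":0},{"dx":0,"dy":0,"dz":0.25,"rx":0,"ry":0,"rz":0},{"dx":0,"dy":0,"dz":0,"rx":0,"ry":0,"rz":0}]'
python3 -c "
from h import *
go(.5515,.2255,.052,-10)"
python3 -m crank '[{"dx":0,"dy":0,"dz":0.3,"rx":0,"ry":0,"rz":0},{"dx":0,"dy":0,"dz":0.25,"rx":0,"ry":0,"rz":0},{"dx":0,"dy":0,"dz":0,"rx":0,"ry":0,"rz":0}]'
python3 -c "
from h import *
go(.5515,.2255,.052,-10)
save('wrist','w32')
a=cv2.imread('pics/w32.png');cv2.imwrite('pics/w32c.png',cv2.resize(a[190:370,240:420],None,fx=3.3,fy=3.3))"
```

```text
time: 47.2
tool_pos: [0.5542, 0.2261, 0.0659]
orientation: [0.766, 0.643, 0.0, -0.0]
contact_force: [0.2, 0.2, -0.8]
finger_gap: 0.194
t 47.20 pos [0.5542 0.2261 0.0659] jaw -9.9 tilt 0.05 gap 0.194 F [ 0.2  0.2 -0.8] q6 2.13
need units dx,dy,dz [-0.05 -0.13  0.7 ]
yaw err world -0.1 -> rz units total 0.002 (rows of .286)
full turn units [-0.    -0.002  0.002]
after turn: dx -0.05 dy -0.13 dz 0.70
time: 47.5
tool_pos: [0.5541, 0.226, 0.0538]
orientation: [0.766, 0.643, 0.0, -0.0]
contact_force: [0.0, -0.2, -0.2]
finger_gap: 0.198
t 47.50 pos [0.5541 0.226  0.0538] jaw -9.9 tilt 0.05 gap 0.198 F [ 0.  -0.2 -0.2] q6 2.13
need units dx,dy,dz [-0.05 -0.12  0.09]
yaw err world -0.1 -> rz units total 0.002 (rows of .286)
full turn units [-0.    -0.002  0.002]
after turn: dx -0.05 dy -0.12 dz 0.09
```

View pics/w32c.png

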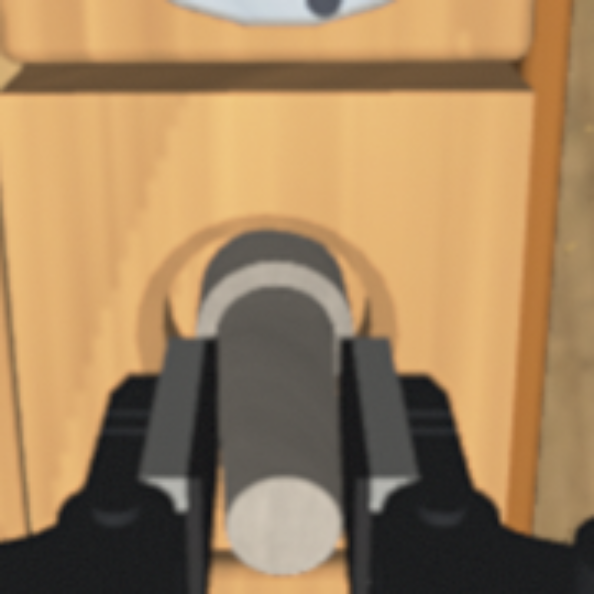

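```bash

python3 -m crank '[{"dx":0,"dy":-0.07,"dz":0.12,"rx":0,"ry":0,"rz":0},{"dx":0,"dy":0,"dz":0,"rx":0,"ry":0,"rz":0}]'
python3 -m crank '[{"dx":0,"dy":0,"dz":0,"rx":0,"ry":0,"rz":0},{"dx":0,"dy":0,"dz":0,"rx":0,"ry":0,"rz":0},{"dx":0,"dy":0,"dz":0,"rx":0,"ry":0,"rz":0}]' 0.2
python3 -m crank '[{"dx":0,"dy":0,"dz":-0.5,"rx":0,"ry":0,"rz":0},{"dx":0,"dy":0,"dz":-1,"rx":0,"ry":0,"rz":0},{"dx":0,"dy":0,"dz":-1,"rx":0,"ry":0,"rz":0},{"dx":0,"dy":0,"dz":-1,"rx":0,"ry":0,"rz":0},{"dx":0,"dy":0,"dz":-1,"rx":0,"ry":0,"rz":0},{"dx":0,"dy":0,"dz":-1,"rx":0,"ry":0,"rz":0},{"dx":0,"dy":0,"dz":0,"rx":0,"ry":0,"rz":0}]'
python3 -c "
from h import *
go(.5515,.2255,.052,-10)
save('wrist','w33');save('scene','s5')
a=cv2.imread('pics/s5.png');cv2.imwrite('pics/s5c.png',cv2.resize(a[160:270,210:350],None,fx=5,fy=5))"
```

```text
time: 47.75
tool_pos: [0.5536, 0.2266, 0.0524]
orientation: [0.766, 0.643, 0.001, 0.0]
contact_force: [0.5, -0.2, -1.2]
finger_gap: 0.194
time: 48.05
tool_pos: [0.5539, 0.2269, 0.053]
orientation: [0.766, 0.643, 0.002, 0.0]
contact_force: [-0.5, -0.7, -0.2]
finger_gap: 0.399
time: 48.75
tool_pos: [0.5534, 0.2266, 0.1707]
orientation: [0.766, 0.643, 0.002, 0.0]
contact_force: [0.1, 0.3, -0.1]
finger_gap: 0.402
t 48.75 pos [0.5534 0.2266 0.1707] jaw -9.9 tilt 0.26 gap 0.402 F [ 0.1  0.3 -0.1] q6 2.13
need units dx,dy,dz [-0.09 -0.11  5.94]
yaw err world -0.1 -> rz units total 0.002 (rows of .286)
full turn units [ 0.006 -0.006  0.002]
after turn: dx -0.07 dy -0.09 dz 5.94
```

View pics/w33.png

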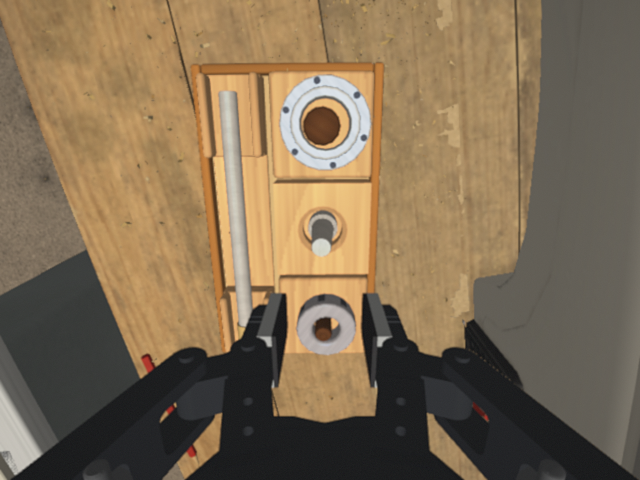

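View pics/s5c.png

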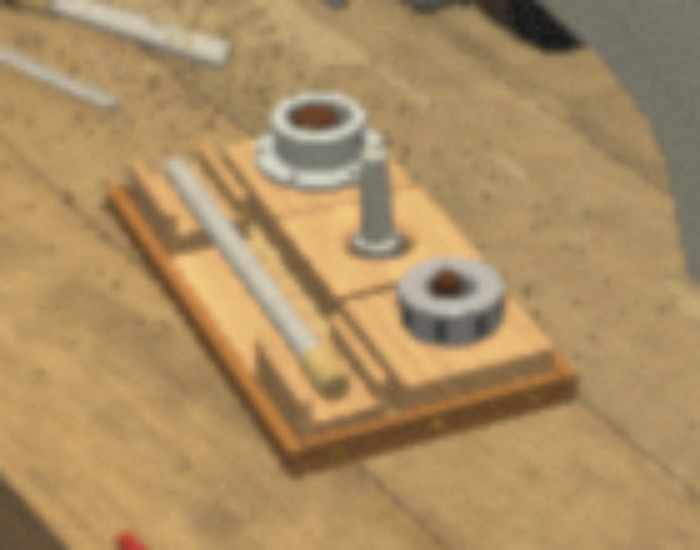

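```bash
python3 -c "
from h import *
a=save('top','top1').astype(int);b=cv2.imread('pics/top0.png')[:,:,::-1].astype(int)
for n,(x0,y0,x1,y1) in dict(fp=(405,197,436,228),oc=(368,202,392,226)).items(): print(n,abs(a-b)[y0:y1,x0:x1].max(), abs(a-b)[y0:y1,x0:x1].mean())
print(manip.state()['time']); manip.finish_job()"
```

```text
fp 15 4.129379118973292
oc 12 3.653935185185185
48.9
the job is handed in; nothing more can be done
```

View pics/top1.png

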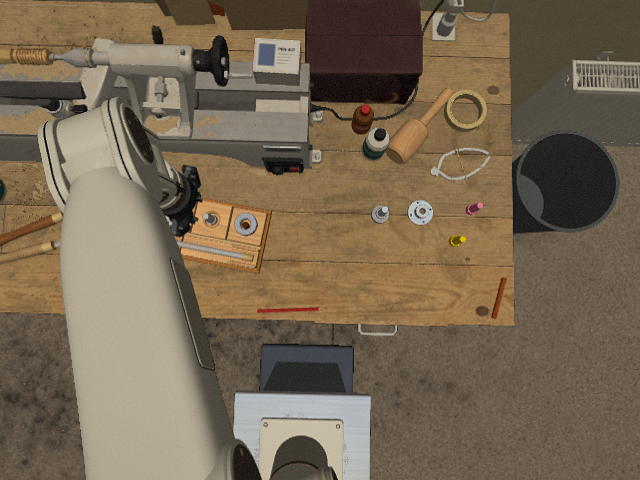

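All four parts are in the caddy, and I handed the job in at about 49 s of the 120 s allowed. The bar lies in its two saddles, the nut is over the thin post, the faceplate over the thick post, and the drive centre stands shank up in the bored block. The gripper was clear of everything at the end.

- **Placement:** The last wrist and scene pictures show all four parts seated, and the largest reading in my force checks was about 4 N. The measured bar centre is about 2 mm along the groove from the saddle middle. I did not re-measure the final positions of the other three; each is held within about 4.5 mm by its post or hole, against the 9 mm allowed.
- **Look-alikes:** The areas of the top view around the small-bore faceplate and the big-headed drive centre match the start to within picture noise, so neither moved. The pink and yellow pieces look untouched.
- **Disagreements:**
  - The cameras put the caddy hole at slightly different places: top (0.549, 0.221), wrist from (0.550, 0.222) to (0.553, 0.227). I aimed between them and corrected by eye from the wrist picture.
  - Setting the faceplate down gave no clear force change. I judged it seated from its height, which was about 1 mm from expected, and from the pictures.

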